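# Load the desk tape stand and lock its end cap

### The arm

A 7-joint arm with a two-finger parallel gripper is mounted at the origin on the work surface. World frame = base frame: x ahead of the robot, y to its left, z up, the work surface at z = 0. Lengths are in m, angles in rad, forces in N, time in s.
With the tool pointing down it reaches from about 0.425 to 0.925 m from the base axis. Payload 6.8 kg.
Tool frame: the origin (TCP) lies at the very end of the fingers, on their centre line; the grasp point (between the pads) lies 19 mm behind it; z points along the fingers, y is the direction in which the jaws open and shut (so a half turn about z gives the same grasp; the last joint's range is limited). The gripper opens to 85 mm and grips with 20 to 120 N. Pads are 22 mm wide; open, the fingers measure 114 mm over their backs; the gripper's body (76 mm by 85 mm) begins 54 mm behind the grasp point. The pads swing forward as they close: fully open they stand 13 mm farther back than shut.
Start: joints at [1.094, 0.477, 0.022, 1.555, -0.011, 1.109, -0.083], TCP at [0.243, -0.63, 0.231] pointing down, gripper open.
Joint ranges: [-2.96, 2.96], [-0.34, 2.1], [-1.41, 1.46], [0.24, 2.44], [-1.37, 4.51], [0.17, 1.92], [-2.96, 2.96]. Speed limits (rad/s): [2.39, 2.39, 3.14, 3.14, 3.14, 3.14, 3.14].

### API

Orientations are given as a unit quaternion [w, x, y, z].
In Python, from bench import r, eyes gives the robot as it stands.
- The arm moves only by the tool apply_moves, never from a script. Its arguments are lists of equal length, an entry for each row: "claw": the closure, from -1 (fully open) to 1 (shut); "travel": the shift along the world's x, y, z in m, a list of three; "angular": the turn, a rotation vector about the world's x, y, z in rad, a list of three. A call has 1 to 8 rows; each row shifts and turns the pose as measured when the row begins; what a row does not reach is not made up. A row lasts 1/12 s, in which the tool goes at most 41.7 mm and 7.16 degrees, less where a joint would pass 70% of its speed; a pose out of reach is approached as far as the arm can. A call with a gripper value outside its range is refused whole. The fingers move at their own pace and stop on an object; the grip force is fixed at half the most. Time passes only in rows, so rows that do not move let the fingers close. It gives the time, the measured TCP pose, the force and the opening at its end, in the units of the state.
- r.read_state(): the state, without advancing time (a new reading comes with each control period).
- eyes.get_image(name): name is "scene" or "side" or "wrist"; returns the picture (480x640x3 uint8, blue, green, red); there is no depth.
- eyes.camera_model(name): a dict with "fx", "fy", "cx", "cy" (pixels), "world_to_cam" (4x4, takes a point from world to camera coordinates). Camera axes: x right, y down, z forward; pixel columns grow to the right and rows downward; lengths in m; the calibration is good to about 2 mm. A picture is of the moment at which its call begins: read the wrist's pose just before it. camera_model takes no time and is no camera call; for the wrist camera it gives the pose at the moment of the call.
- r.close_job(): hands the job in, once; it reports no verdict.
The state is a dict: "time": time; "q": joint angles; "joint_velocities": joint speeds; "joint_efforts": joint torques, N m; "eef_pos": TCP position; "eef_rot": TCP orientation; "wrist_force": force on the tool from outside, world axes, zero at the start; "wrist_torque": the same for the moment, N m; "finger_gap": finger opening in m.
Only numpy, scipy, OpenCV 4.12 (cv2) and the standard library are available. Lean on these libraries where they do the work, as an engineer would, in place of code of your own. Each camera call takes 0.05 s, during which the arm holds its last target.

### The job

Load the tape stand: thread the wide roll onto the level rod first, then the narrow roll, then push the end cap on against the spring and lower it so that its slot drops over the rod's neck and locks the rolls on. The rod's exact height is not known, so feel for it and work gently, never pressing on the stand with more than 25 N, and leave the other things on the desk where they are.

Things in the scene. Friction and masses are not known exactly. Their poses are not given: they have to be found in the camera images.
- stand: fixed tape-roll stand: dark base plate (130 x 90 x 12), grey column, dark block with a bare steel rod sticking out level. Origin on the desk under the block's back face; z up, x along the rod to its free end; the rod lies in the plane y = 0. Block from x = 0 to 20, 36 wide, its top and the column's at most 23 above the rod's centre line. Keep all pushes on the stand under 25 N
- rod_nominal (a point): point on the stand 100 out along x, 95 above the desk (axes as the stand's): the middle of the rod's neck if the block stood at mid height. The block is hand-clamped 8 lower to 8 higher, which is NOT measured: find the true height by feel. Along the stand's x: round rod, diameter 21, to 90; neck 90 to 110, flats 10 apart in y, still 21 high; round head to 122, diameter 21
- nose_nominal (a point): point on the stand 138 out along x, 95 above the desk: tip of the rod's nose if the block stood at mid height (same unmeasured 8 up or down). The nose is a cone from diameter 21 at 122 to diameter 4 at 138, so a core held up to about 9 off centre still takes its tip; moving it gently down and up until it touches shows the rod's centre line midway
- disc (a joint): travel (m) of the black disc (diameter 38) on the rod's inner end, which a spring pushes outwards: 0 at rest, its outer face 52 along the stand's x; 0.014 when pressed back to its hard stop, face at 38. It presses back with about 1.6 N at 0, 4.8 N at 0.008, 7.2 N at 0.014
- roll_wide: the wide tape roll: brown, diameter 50, 30 wide, round core hole of diameter 24, 70 to 140 g. Origin at its centre, x along its axis (level); both ends alike. Starts on the cradle, centre 35 above the desk
- roll_narrow: the narrow tape roll: brown, diameter 58, 22 wide, round core hole of diameter 24, 63 to 126 g. Origin at its centre, x along its axis (level); both ends alike. Starts on the cradle, centre 39 above the desk
- cradle: fixed low grey tray, 200 x 70, with two steel bars along its x (8 thick, centres 30 apart, tops 14 above the desk) on which the two rolls lie in line along its x, about 100 apart, in either order. Origin on the desk under its middle
- cap: the end cap: black upright square plate standing on the desk, 66 wide (y), 64 high (z), 14 thick (x), both faces alike, 64 to 104 g, with a keyhole through it along x. Origin at its middle, 32 above the desk at the start, also the middle of the keyhole's wide part, which is 24 wide and runs from z = -12 to +12; above it a slot 14 wide runs up to z = +22.5
- cap_slot (a point): middle of the upper end of the cap's slot, 22.5 above the cap's origin (axes as the cap's). The wide part passes over nose and head. With the rolls behind it, the cap's centre is at 97 along the stand's x at the disc's hard stop; it can be lowered over the neck only between 97 and 103. Lowered 12, the slot's end rests on the rod and the spring holds the cap against the head, centre at 103
- spare_roll: bystander: a loose spare roll of paper tape lying flat, diameter 50, height 15; origin under its centre
- mug: bystander: blue mug, diameter 76, height 90; origin under its centre
- mouse: bystander: black computer mouse, 100 x 58, 33 high; origin under its centre
- stapler: bystander: black stapler, 130 x 34, 42 high; origin under its centre
- mobile: bystander: black mobile phone lying flat, 135 x 68, 10 high; origin under its centre
- notes: bystander: block of paper notes 76 x 76, 30 high; origin under its centre
- beaker: bystander: grey pen beaker, diameter 72, height 100 (150 with its pens); origin under its centre
Not all that is in view belongs to the job. Leave any turquoise look-alike of the cap alone. Leave any pink look-alike of the roll_narrow alone.

How it is judged:
On the way, in this order (a step that is already met when the one before it is completed fails the run):
1. the wide roll is threaded on the rod (x of roll_wide in the frame of stand between 0.04 and 0.1 m and y of roll_wide in the frame of stand between -0.007 and 0.007 m and z of roll_wide in the frame of stand between 0.08 and 0.112 m and angle between the x axis of roll_wide and the x axis of stand, either way round below 0.2 rad), for 0.2 s.
2. the narrow roll is threaded on the rod, outside the wide roll (x of roll_narrow in the frame of stand between 0.06 and 0.112 m and y of roll_narrow in the frame of stand between -0.007 and 0.007 m and z of roll_narrow in the frame of stand between 0.08 and 0.112 m and angle between the x axis of roll_narrow and the x axis of stand, either way round below 0.2 rad and x of roll_wide in the frame of stand between 0.04 and 0.075 m), for 0.2 s.
At the end, for the whole second after the job is handed in: Wide roll, narrow roll and cap are on the rod with centres 54-64, 80-90 and 99-107 mm along it, within 7 mm of its plane and square to it; the cap is down over the neck (70-95 mm high), upright within 0.15 rad, and alone keeps the spring pressed by over 4 mm; all at rest and released (x of roll_wide in the frame of stand between 0.054 and 0.064 m and y of roll_wide in the frame of stand between -0.007 and 0.007 m and z of roll_wide in the frame of stand between 0.08 and 0.112 m and angle between the x axis of each of roll_wide, roll_narrow and the x axis of stand, either way round below 0.2 rad and x of roll_narrow in the frame of stand between 0.08 and 0.09 m and y of roll_narrow in the frame of stand between -0.007 and 0.007 m and z of roll_narrow in the frame of stand between 0.08 and 0.112 m and x of cap in the frame of stand between 0.099 and 0.107 m and y of cap in the frame of stand between -0.007 and 0.007 m and z of cap in the frame of stand between 0.07 and 0.095 m and angle between the x axis of cap and the x axis of stand, either way round below 0.15 rad and angle between cap's own z axis and vertical below 0.15 rad and value of joint disc above 0.004 m and linear speed of each of roll_wide, roll_narrow, cap below 0.02 m/s and angular speed of each of roll_wide, roll_narrow, cap below 0.2 rad/s); the robot touches nothing.
It fails at once if a roll, the cap or the gripper presses on the stand (its rod and disc too) with more than 25 N (contact force between any of roll_wide, roll_narrow, cap, the fingers, the arm and stand above 25 N).
It fails at once if a bystander is shifted by more than 20 mm (distance of any of spare_roll, mug, mouse, stapler, mobile, notes, beaker from where it was at the start of the episode above 0.02 m).
It also fails if it takes over 72 s, if anything falls off the work surface, if the arm or the gripper's body presses on something with over 40 N, if the wrist force passes 120 N, or if a joint passes its speed limit or range.

## Working session

There is one attempt and no reset: what is moved stays moved. The work goes in short steps, Python scripts to look and compute and a tool call to move; the robot and the scene stay as the last step left them, time stands still between calls to the robot, and variables do not carry over. Pictures are saved under pics/ and viewed, and the job is handed in when it is done.

Besides the shell and the picture viewer there is one more tool, called after ">>>" as name(argument=value, ...) on one line, values as JSON. apply_moves: Moves the arm, as the interface text tells. Its arguments: {"type":"object","properties":{"claw":{"type":"array"},"travel":{"type":"array"},"angular":{"type":"array"}},"required":["claw","travel","angular"]}

```bash
ls; mkdir -p pics
python3 - <<'E'
from bench import r, eyes
import cv2
for n in ("scene","side","wrist"):
    cv2.imwrite(f"pics/{n}0.png",eyes.get_image(n)); 
    m=eyes.camera_model(n); print(n,m)
print(r.read_state())
E
```

```text
pics
scene {'fx': 463.2495328522292, 'fy': 463.2495328522292, 'cx': 314.32764020395126, 'cy': 243.44584246144328, 'world_to_cam': array([[-0.41218343,  0.91106396,  0.00820284,  0.20865698],
       [ 0.52008365,  0.24266935, -0.81891671, -0.22674941],
       [-0.74807608, -0.33327774, -0.57385375,  1.38189548],
       [ 0.        ,  0.        ,  0.        ,  1.        ]])}
side {'fx': 615.366720501269, 'fy': 615.366720501269, 'cx': 320.67284107011136, 'cy': 238.63469153551944, 'world_to_cam': array([[-0.67905979, -0.73398429,  0.01203613,  0.38738417],
       [-0.44377732,  0.39739798, -0.80320392,  0.30193437],
       [ 0.58475592, -0.55076485, -0.59558257,  1.22870886],
       [ 0.        ,  0.        ,  0.        ,  1.        ]])}
wrist {'fx': 430.055775070019, 'fy': 430.055775070019, 'cx': 320.95380607224337, 'cy': 236.36459965992267, 'world_to_cam': array([[ 0.36126267, -0.93246262, -0.00165687, -0.67453223],
       [-0.88752792, -0.34439755,  0.30607927, -0.04130069],
       [-0.2859781 , -0.1091045 , -0.95200459,  0.38090902],
       [ 0.        ,  0.        ,  0.        ,  1.        ]])}
{'time': 0.15, 'q': array([ 1.09390469,  0.47764924,  0.02234412,  1.55620582, -0.01151231,
        1.10931073, -0.08309972]), 'joint_velocities': array([-0.00105011, -0.00149472, -0.00121276, -0.00438384, -0.00123113,
        0.00074224, -0.00158135]), 'joint_efforts': array([ 3.43171989e-03, -5.96919894e+01,  1.61048267e+00, -2.81490523e+01,
        1.26778669e-02,  6.56765944e-03, -4.92158676e-06]), 'eef_pos': array([ 0.24316446, -0.62918989,  0.23053067]), 'eef_rot': array([-7.00696294e-04,  9.83045573e-01,  1.83359971e-01, -1.76585509e-04]), 'wrist_force': array([-1.10830043,  0.57319737, -0.57981069]), 'wrist_torque': array([0.00329178, 0.00135258, 0.03644386]), 'finger_gap': 0.08563425029630564}
```

View pics/scene0.png

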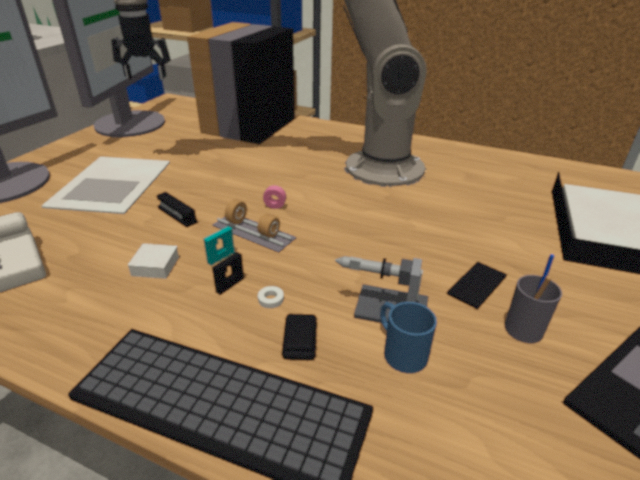

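View pics/side0.png

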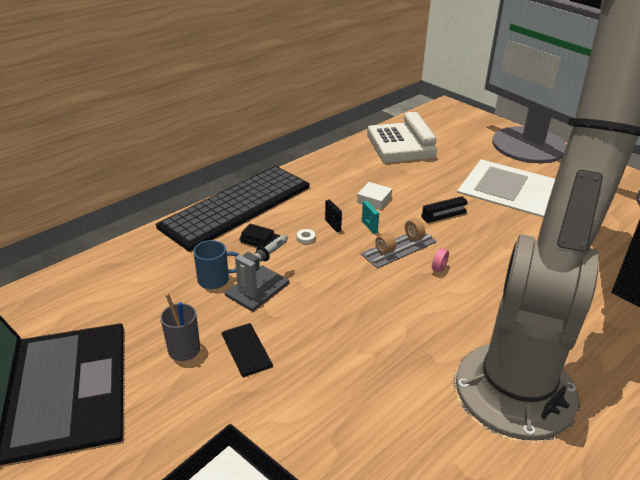

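View pics/wrist0.png

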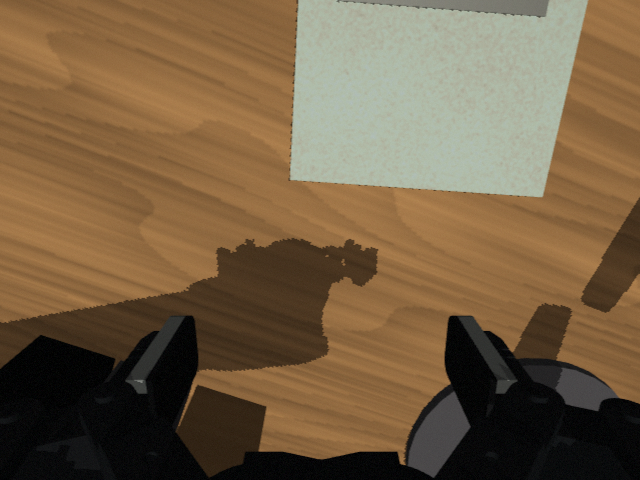

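Scene camera: stand at about (390,280), cradle at (253,232) with two rolls, black cap at (228,272) beside its turquoise look-alike, pink roll at (274,196). I'll enlarge the details.

Run:
```python
import cv2
a=cv2.imread("pics/scene0.png"); b=cv2.imread("pics/side0.png")
cv2.imwrite("pics/c1.png",cv2.resize(a[170:340,150:310],None,fx=4.5,fy=3.5*1.0,interpolation=cv2.INTER_CUBIC) if 0 else cv2.resize(a[180:310,190:310],None,fx=4.6,fy=4.6,interpolation=cv2.INTER_CUBIC))
cv2.imwrite("pics/c2.png",cv2.resize(a[245:335,325:440],None,fx=6,fy=6,interpolation=cv2.INTER_CUBIC))
cv2.imwrite("pics/c3.png",cv2.resize(b[180:280,310:470],None,fx=5,fy=5,interpolation=cv2.INTER_CUBIC))
cv2.imwrite("pics/c4.png",cv2.resize(b[220:320,215:325],None,fx=5.5,fy=5.5,interpolation=cv2.INTER_CUBIC))
```

```text
(no output)
```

View pics/c1.png

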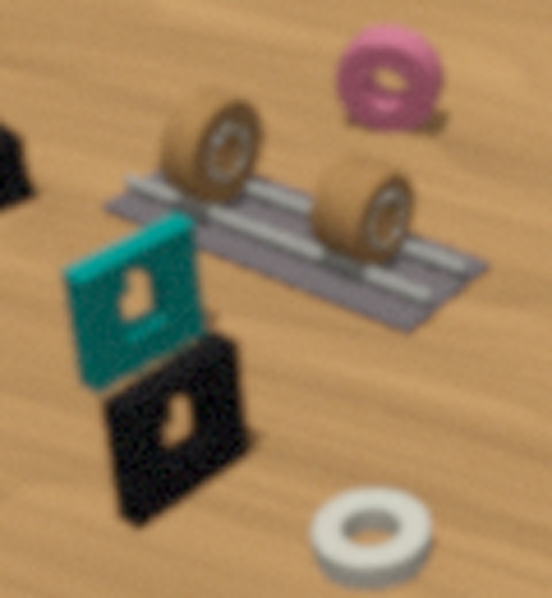

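View pics/c2.png

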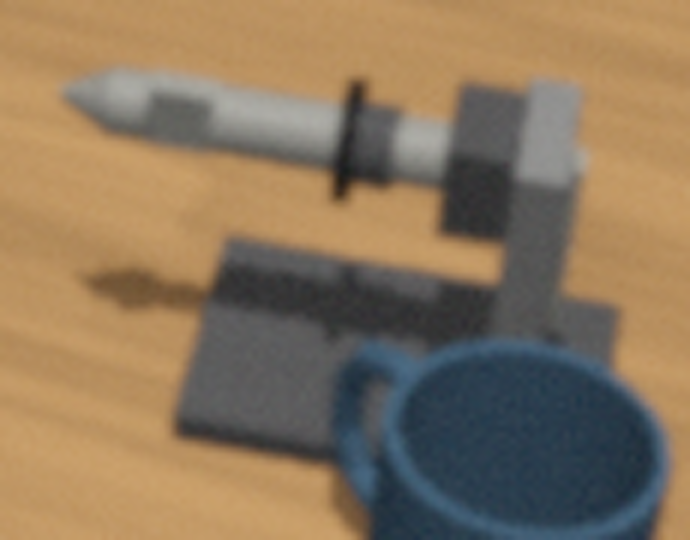

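View pics/c3.png

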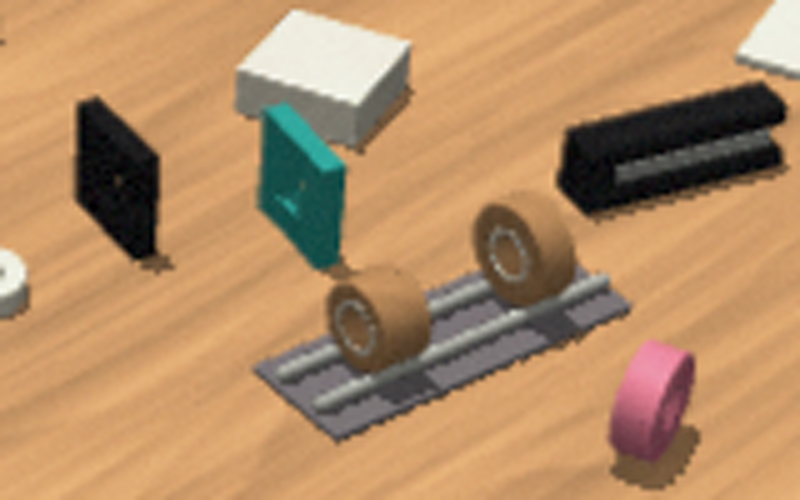

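View pics/c4.png

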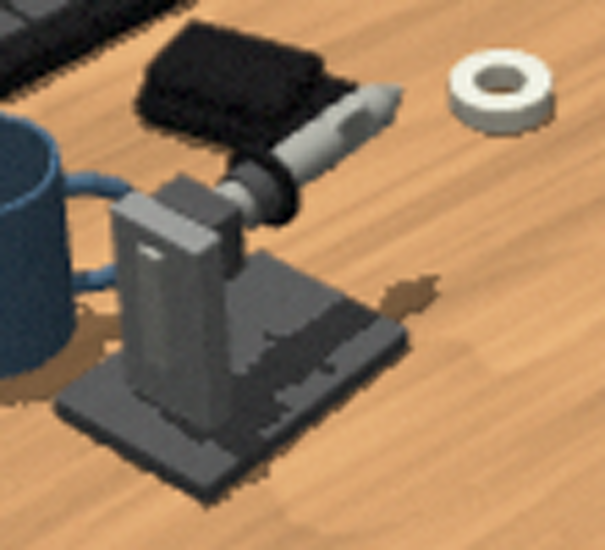

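```bash
cat > h.py <<'E'
import numpy as np, cv2
from scipy.optimize import least_squares
from scipy.spatial.transform import Rotation as R
from bench import r, eyes
def P(m):
    K=np.array([[m['fx'],0,m['cx']],[0,m['fy'],m['cy']],[0,0,1]]); return K@m['world_to_cam'][:3]
def proj(m,p):
    p=np.atleast_2d(p); c=(m['world_to_cam'][:3,:3]@p.T).T+m['world_to_cam'][:3,3]
    return np.c_[m['fx']*c[:,0]/c[:,2]+m['cx'],m['fy']*c[:,1]/c[:,2]+m['cy']]
def tri(m1,u1,m2,u2):
    X=cv2.triangulatePoints(P(m1),P(m2),np.float64(u1).reshape(2,1),np.float64(u2).reshape(2,1))[:,0]; X=X[:3]/X[3]
    return X, np.hypot(*(proj(m1,X)[0]-u1)), np.hypot(*(proj(m2,X)[0]-u2))
def atz(m,u,z):
    Rt=m['world_to_cam']; c=-Rt[:3,:3].T@Rt[:3,3]; d=Rt[:3,:3].T@np.array([(u[0]-m['cx'])/m['fx'],(u[1]-m['cy'])/m['fy'],1.])
    return c+d*(z-c[2])/d[2]
def st():
    s=r.read_state(); print('t%.2f'%s['time'],'pos',s['eef_pos'].round(4),'F',s['wrist_force'].round(2),'T',s['wrist_torque'].round(2),'gap',round(s['finger_gap'],4),'rot\n',R.from_quat(np.roll(s['eef_rot'],-1)).as_matrix().round(3)); return s
E
cat > a.py <<'E'
from h import *
A=eyes.camera_model('scene');B=eyes.camera_model('side')
f1=lambda x,y:np.array([(x+.5)/4.6-.5+190,(y+.5)/4.6-.5+180])
f2=lambda x,y:np.array([(x+.5)/6-.5+325,(y+.5)/6-.5+245])
f3=lambda x,y:np.array([(x+.5)/5-.5+310,(y+.5)/5-.5+180])
f4=lambda x,y:np.array([(x+.5)/5.5-.5+215,(y+.5)/5.5-.5+220])
for n,a,b in [('nose',f2(65,93),f4(402,93)),('disc',f2(345,141),f4(278,186)),
 ('base rod-near(-)',f2(228,240),f4(408,334)),('base corner bk',f2(620,310),f4(208,490)),
 ('rollN face',f1(230,150),f3(508,250)),('rollW face',f1(388,215),f3(355,322)),
 ('tray left/right',f1(105,205),f3(632,305)),('tray front/left',f1(410,328),f3(255,370)),('tray right/bottom',f1(488,265),f3(338,438)),
 ('cap c',f1(178,420),f3(117,180)),('cap topL/top',f1(108,402),f3(158,155)),('cap topR/left',f1(215,337),f3(80,105)),('cap botR',f1(248,440),f3(78,200)),('cap botL',f1(130,520),f3(152,258)),
 ('spare top c',f1(372,525),None),('pink',f1(388,78),f3(650,400)),('turq',f1(136,305),f3(300,185))]:
    if b is None: continue
    X,e1,e2=tri(A,a,B,b); print(n,X.round(4),round(e1,1),round(e2,1))
for p in [(228,240),(178,430),(620,310)]: print('scene base z12',atz(A,f2(*p),.012).round(4))
for p in [(408,334),(208,490),(58,402)]: print('side base z12',atz(B,f4(*p),.012).round(4))
print('tray',[atz(A,f1(*p),.004).round(3) for p in [(105,205),(410,328),(488,265)]],[atz(B,f3(*p),.004).round(3) for p in [(632,305),(255,370),(338,438)]])
E
python3 a.py
```

```text
nose [0.5994 0.0833 0.0919] 0.5 0.2
disc [0.5838 0.1662 0.0915] 1.8 0.8
base rod-near(-) [0.5492 0.1245 0.0092] 0.4 0.2
base corner bk [0.5288 0.2504 0.0094] 0.8 0.4
rollN face [ 0.46   -0.2148  0.0431] 1.0 0.5
rollW face [ 0.4748 -0.1154  0.0389] 0.7 0.3
tray left/right [ 0.4429 -0.3106 -0.0288] 0.2 0.1
tray front/left [ 0.5118 -0.0844  0.0035] 0.3 0.1
tray right/bottom [ 0.4461 -0.0756  0.0029] 0.6 0.3
cap c [ 0.6517 -0.1202  0.0341] 0.5 0.2
cap topL/top [ 0.6543 -0.1539  0.0342] 0.8 0.3
cap topR/left [ 0.6556 -0.0946  0.0904] 0.3 0.1
cap botR [ 0.6498 -0.0884  0.0353] 0.9 0.4
cap botL [ 0.6536 -0.1517 -0.0334] 0.9 0.4
pink [ 0.3422 -0.1867  0.0301] 0.1 0.1
turq [ 0.5833 -0.1898  0.0325] 0.8 0.4
scene base z12 [0.553  0.1262 0.012 ]
scene base z12 [0.6441 0.1423 0.012 ]
scene base z12 [0.5328 0.2521 0.012 ]
side base z12 [0.5468 0.126  0.012 ]
side base z12 [0.5266 0.251  0.012 ]
side base z12 [0.6121 0.2649 0.012 ]
tray [array([ 0.483, -0.279,  0.004]), array([ 0.513, -0.083,  0.004]), array([ 0.449, -0.073,  0.004])] [array([ 0.418, -0.272,  0.004]), array([ 0.511, -0.084,  0.004]), array([ 0.446, -0.076,  0.004])]
```

>>> apply_moves(claw=[-1, -1, -1, -1, -1, -1, -1, -1], travel=[[0.02, 0.033, 0.002], [0.02, 0.033, 0.002], [0.02, 0.033, 0.002], [0.02, 0.033, 0.002], [0.02, 0.033, 0.002], [0.02, 0.033, 0.002], [0.02, 0.033, 0.002], [0.02, 0.033, 0.002]], angular=[[0, 0, 0.08], [0, 0, 0.08], [0, 0, 0.08], [0, 0, 0.08], [0, 0, 0.08], [0, 0, 0.08], [0, 0, 0.08], [0, 0, 0.08]])

```text
time: 0.82
eef_pos: [0.3966, -0.3612, 0.2434]
eef_rot: [0.0, 0.873, 0.487, -0.004]
wrist_force: [-0.1, -1.1, -1.6]
finger_gap: 0.0853
```

>>> apply_moves(claw=[-1, -1, -1, -1, -1, -1], travel=[[0.02, 0.033, 0.002], [0.02, 0.033, 0.002], [0.02, 0.033, 0.002], [0.02, 0.033, 0.002], [0.02, 0.033, 0.002], [0, 0, 0]], angular=[[0, 0, 0.08], [0, 0, 0.08], [0, 0, 0.08], [0, 0, 0.08], [0, 0, 0.08], [0, 0, 0]])

```text
time: 1.32
eef_pos: [0.5027, -0.1784, 0.2548]
eef_rot: [0.001, 0.748, 0.664, -0.002]
wrist_force: [0.7, 1.1, 0.0]
finger_gap: 0.0854
```

Run:
```python
from h import *
import pickle
s=st()
m=eyes.camera_model('wrist');im=eyes.get_image('wrist')
cv2.imwrite('pics/w1.png',im); pickle.dump(m,open('w1.pkl','wb'))
```

```text
t1.32 pos [ 0.5027 -0.1784  0.2548] F [0.71 1.13 0.01] T [0.05 0.   0.03] gap 0.0854 rot
 [[ 0.118  0.993 -0.002]
 [ 0.993 -0.118 -0.005]
 [-0.005 -0.001 -1.   ]]
```

View pics/w1.png

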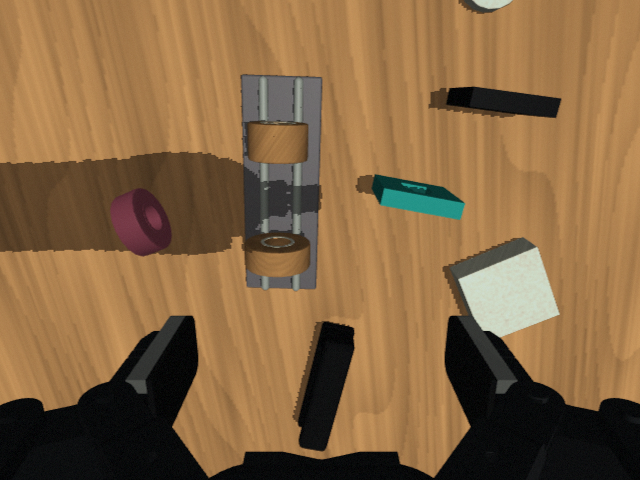

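Run:
```python
import cv2
a=cv2.imread("pics/w1.png")
cv2.imwrite("pics/w1a.png",cv2.resize(a[60:300,220:340],None,fx=2.5*1.6,fy=2.5,interpolation=cv2.INTER_CUBIC))
cv2.imwrite("pics/w1b.png",cv2.resize(a[70:130,425:575],None,fx=5,fy=5,interpolation=cv2.INTER_CUBIC))
```

```text
(no output)
```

View pics/w1a.png

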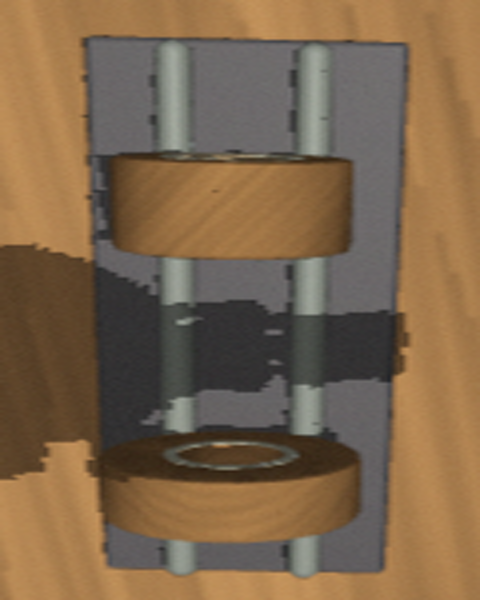

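View pics/w1b.png

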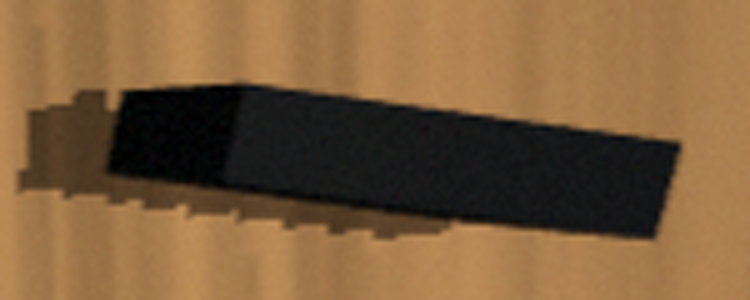

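Run:
```python
from h import *
import pickle
m=pickle.load(open('w1.pkl','rb'))
fb=lambda x,y:((x+.5)/5-.5+425,(y+.5)/5-.5+70)
fa=lambda x,y:((x+.5)/4-.5+220,(y+.5)/2.5-.5+60)
c=[atz(m,fb(*p),.064)[:2] for p in [(240,83),(681,143),(655,238),(222,187)]]
c=np.array(c); print('cap',c.round(4),c.mean(0).round(4),[np.linalg.norm(c[i]-c[(i+1)%4]).round(4) for i in range(4)], np.degrees(np.arctan2(*(c[1]-c[0])[::-1])),np.degrees(np.arctan2(*(c[2]-c[3])[::-1])))
# tray corners
t=np.array([atz(m,fa(*p),.003)[:2] for p in [(88,38),(408,44),(382,571),(107,568)]])
print('tray',t.round(4),t.mean(0).round(4),[np.linalg.norm(t[i]-t[(i+1)%4]).round(4) for i in range(4)],[np.degrees(np.arctan2(*(t[i]-t[j])[::-1])).round(2) for i,j in ((0,3),(1,2))])
tc=t.mean(0); ang=np.radians(81.5)
# roll fits: project silhouette extremes of cylinder model, params along-axis s
from scipy.optimize import least_squares
def cyl(cx,cy,cz,yaw,R_,w,n=120):
    th=np.linspace(0,2*np.pi,n); o=[]
    for e in(-w/2,w/2):
        o.append(np.c_[cx+e*np.cos(yaw)-R_*np.cos(th)*np.sin(yaw),cy+e*np.sin(yaw)+R_*np.cos(th)*np.cos(yaw),cz+R_*np.sin(th)])
    return np.vstack(o)
for nm,box,D,w,z in [('W',(111,353,152,259),.05,.03,.035),('N',(103,361,431,541),.058,.022,.039)]:
    x0,y0=fa(box[0],box[2]);x1,y1=fa(box[1],box[3])
    def f(p,yaw=np.radians(81.5)):
        q=proj(m,cyl(p[0],p[1],z,yaw,D/2,w)); return [q[:,0].min()-x0,q[:,0].max()-x1,q[:,1].min()-y0,q[:,1].max()-y1]
    s=least_squares(f,[.465,-.15]); print(nm,s.x.round(4),np.round(s.fun,1))
```

```text
cap [[ 0.6224 -0.1066]
 [ 0.687  -0.1226]
 [ 0.6839 -0.1359]
 [ 0.6197 -0.121 ]] [ 0.6533 -0.1215] [np.float64(0.0666), np.float64(0.0136), np.float64(0.066), np.float64(0.0146)] -13.945475450070052 -13.081834998421005
tray [[ 0.4454 -0.0753]
 [ 0.5135 -0.0852]
 [ 0.4839 -0.2821]
 [ 0.4154 -0.2728]] [ 0.4645 -0.1788] [np.float64(0.0689), np.float64(0.1991), np.float64(0.0691), np.float64(0.1998)] [np.float64(81.37), np.float64(81.43)]
W [ 0.4717 -0.1312] [-0.6  0.6 -0.3  0.3]
N [ 0.4577 -0.2274] [-0.9  0.9 -1.1  1. ]
```

>>> apply_moves(claw=[-1, -1, -1, -1, -1, -1], travel=[[-0.008, 0.012, -0.034], [-0.008, 0.012, -0.034], [-0.008, 0.012, -0.034], [-0.007, 0.011, -0.034], [0, 0, -0.035], [0, 0, 0]], angular=[[0, 0, -0.008], [0, 0, -0.008], [0, 0, -0.008], [0, 0, -0.008], [0, 0, 0], [0, 0, 0]])

```text
time: 1.87
eef_pos: [0.4677, -0.1389, 0.0802]
eef_rot: [0.005, 0.764, 0.646, -0.003]
wrist_force: [-0.3, 0.0, 0.7]
finger_gap: 0.085
```

Run:
```python
from h import *
s=st()
```

```text
t1.87 pos [ 0.4677 -0.1389  0.0802] F [-0.25  0.03  0.66] T [-0.02  0.01 -0.04] gap 0.085 rot
 [[ 0.166  0.986  0.002]
 [ 0.986 -0.166 -0.012]
 [-0.012  0.004 -1.   ]]
```

>>> apply_moves(claw=[-1, -1, -1, -1, 0.9, 0.9, 0.9, 0.9], travel=[[0.004, 0.007, -0.025], [0, 0, -0.025], [0, 0, -0.012], [0, 0, 0], [0, 0, 0], [0, 0, 0], [0, 0, 0], [0, 0, 0]], angular=[[0.012, 0.002, 0.017], [0, 0, 0], [0, 0, 0], [0, 0, 0], [0, 0, 0], [0, 0, 0], [0, 0, 0], [0, 0, 0]])

```text
time: 2.53
eef_pos: [0.4713, -0.1404, 0.0237]
eef_rot: [0.002, 0.762, 0.647, -0.003]
wrist_force: [-0.5, -0.6, -1.1]
finger_gap: 0.048
```

Run:
```python
from h import *
s=st()
```

```text
t2.53 pos [ 0.4713 -0.1404  0.0237] F [-0.54 -0.6  -1.06] T [-0.05 -0.   -0.01] gap 0.048 rot
 [[ 0.162  0.987 -0.003]
 [ 0.987 -0.162 -0.007]
 [-0.007 -0.001 -1.   ]]
```

>>> apply_moves(claw=[-1, -1, -1, -1, -1, -1], travel=[[0, 0, 0], [0, 0, 0], [0, 0, 0], [0, 0.005, -0.002], [0, 0.004, -0.001], [0, 0, 0]], angular=[[0, 0, 0], [0, 0, 0], [0, 0, 0], [0.004, 0, 0.01], [0, 0, 0], [0, 0, 0]])

```text
time: 3.03
eef_pos: [0.475, -0.1321, 0.0248]
eef_rot: [0.004, 0.759, 0.651, 0.001]
wrist_force: [0.0, 0.4, -0.1]
finger_gap: 0.0852
```

>>> apply_moves(claw=[-1, -1, -1], travel=[[-0.003, 0.001, -0.006], [0, 0, 0], [0, 0, 0]], angular=[[0, 0, 0], [0, 0, 0], [0, 0, 0]])

```text
time: 3.28
eef_pos: [0.4718, -0.1302, 0.0179]
eef_rot: [0.004, 0.759, 0.651, 0.001]
wrist_force: [0.9, 0.0, 0.3]
finger_gap: 0.0853
```

Run:
```python
from h import *
s=st()
```

```text
t3.28 pos [ 0.4718 -0.1302  0.0179] F [0.89 0.01 0.29] T [0.02 0.02 0.01] gap 0.0853 rot
 [[ 0.151  0.988  0.006]
 [ 0.988 -0.151 -0.004]
 [-0.003  0.007 -1.   ]]
```

>>> apply_moves(claw=[0.9, 0.9, 0.9, 0.9, 0.9, 0.9], travel=[[0, 0, 0], [0, 0, 0], [0, 0, 0], [0, 0, 0], [0, 0, 0], [0, 0, 0]], angular=[[0, 0.006, 0], [0, 0, 0], [0, 0, 0], [0, 0, 0], [0, 0, 0], [0, 0, 0]])

```text
time: 3.78
eef_pos: [0.472, -0.1303, 0.018]
eef_rot: [0.001, 0.759, 0.651, -0.002]
wrist_force: [-0.7, 0.3, -0.8]
finger_gap: 0.0484
```

Run:
```python
from h import *
s=st()
```

```text
t3.78 pos [ 0.472  -0.1303  0.018 ] F [-0.66  0.31 -0.84] T [ 0.   -0.02  0.04] gap 0.0484 rot
 [[ 0.151  0.988 -0.001]
 [ 0.988 -0.151 -0.004]
 [-0.004  0.    -1.   ]]
```

>>> apply_moves(claw=[0.9, 0.9, 0.9, 0.9, 0.9, 0.9, 0.9, 0.9], travel=[[0, 0, 0.03], [0, 0, 0.04], [0.019, 0.026, 0.02], [0.019, 0.026, 0.02], [0.019, 0.026, 0.02], [0.019, 0.026, 0.02], [0.019, 0.026, 0.02], [0.019, 0.026, 0.02]], angular=[[0, 0, 0], [0, 0, 0], [0, 0, 0.05], [0, 0, 0.05], [0, 0, 0.05], [0, 0, 0.05], [0, 0, 0.05], [0, 0, 0.05]])

```text
time: 4.45
eef_pos: [0.5777, 0.0224, 0.2105]
eef_rot: [-0.002, 0.655, 0.756, -0.01]
wrist_force: [1.0, 0.5, -1.4]
finger_gap: 0.0482
```

>>> apply_moves(claw=[0.9, 0.9], travel=[[0, 0, 0], [0, 0, 0]], angular=[[0, 0, 0], [0, 0, 0]])

```text
time: 4.62
eef_pos: [0.5831, 0.0313, 0.2155]
eef_rot: [-0.0, 0.65, 0.76, -0.005]
wrist_force: [-0.7, -0.4, -2.8]
finger_gap: 0.0478
```

Run:
```python
from h import *
import pickle
s=st()
m=eyes.camera_model('wrist');im=eyes.get_image('wrist')
cv2.imwrite('pics/w2.png',im); pickle.dump(m,open('w2.pkl','wb'))
```

```text
t4.62 pos [0.5831 0.0313 0.2155] F [-0.75 -0.44 -2.83] T [-0.02  0.   -0.03] gap 0.0478 rot
 [[-0.154  0.988 -0.007]
 [ 0.988  0.154 -0.006]
 [-0.005 -0.007 -1.   ]]
```

View pics/w2.png

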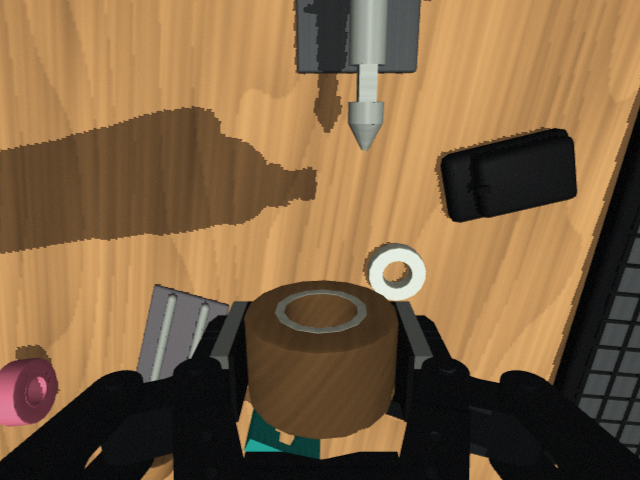

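Run:
```python
import cv2
a=cv2.imread("pics/w2.png")
cv2.imwrite("pics/w2a.png",cv2.resize(a[0:160,285:435],None,fx=5,fy=3.7,interpolation=cv2.INTER_CUBIC))
```

```text
(no output)
```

View pics/w2a.png

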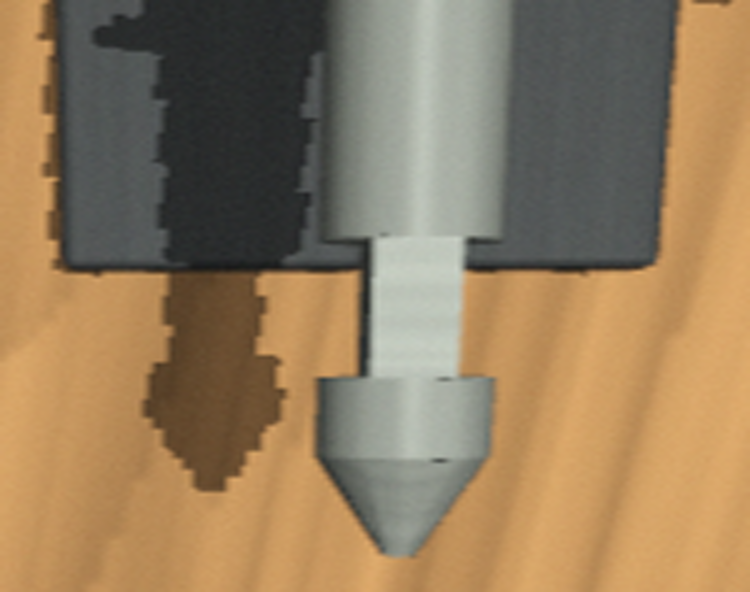

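Run:
```python
from h import *
import pickle
m=pickle.load(open('w2.pkl','rb'));A=eyes.camera_model('scene');B=eyes.camera_model('side')
f=lambda x,y:np.array([(x+.5)/5-.5+285,(y+.5)/3.7-.5])
f2=lambda x,y:np.array([(x+.5)/6-.5+325,(y+.5)/6-.5+245])
f4=lambda x,y:np.array([(x+.5)/5.5-.5+215,(y+.5)/5.5-.5+220])
base=[atz(m,f(*p),.012)[:2] for p in[(65,265),(655,265)]]; print('base',np.round(base,4),np.linalg.norm(base[1]-base[0]),np.degrees(np.arctan2(*(base[1]-base[0])[::-1])))
obs=[(m,f(400,553),.138),(m,f(403,460),.122),(m,f(405.5,380),.110),(m,f(413,240),.09),(A,f2(65,93),.138),(B,f4(402,93),.138)]
wid=[(.122,172/5),(.110,177/5),(.09,180/5)]
def g(p,full=True):
    o=p[:2];h=p[2];d=np.array([np.cos(p[3]),np.sin(p[3])]);n=np.array([-d[1],d[0]]);e=[]
    for M,u,s in obs: e+=list(proj(M,np.r_[o+d*s,h])[0]-u)
    for s,w in wid:
        a=proj(m,np.r_[o+d*s+n*.0105,h])[0]-proj(m,np.r_[o+d*s-n*.0105,h])[0]; e.append(np.hypot(*a)-w)
    return np.array(e)
s=least_squares(g,[.577,.22,.095,-1.4],loss='soft_l1');p=s.x
print(p.round(4),np.degrees(p[3]),g(p).round(2)); d=np.array([np.cos(p[3]),np.sin(p[3])]);print('nose',p[:2]+.138*d, 'cov',np.sqrt(np.diag(np.linalg.inv(s.jac.T@s.jac))).round(4))
```

```text
base [[0.5489 0.1234]
 [0.6367 0.1371]] 0.08882696772423145 8.878410729919068
[ 0.5796  0.2184  0.0914 -1.4169] -81.18164741638202 [-0.24  0.45  0.03 -1.36  0.21 -0.64 -0.12  0.96 -1.26  0.08 -0.11 -0.13
  0.53  0.04  0.33]
nose [0.60074176 0.08200292] cov [0.002  0.0005 0.0016 0.0171]
```

>>> apply_moves(claw=[0.9, 0.9, 0.9, 0.9, 0.9, 0.9, 0.9], travel=[[0.005, 0, -0.033], [0.005, 0, -0.033], [0.005, 0, -0.033], [0.004, 0.006, -0.025], [0.002, 0.006, -0.012], [0, 0, 0], [0, 0, 0]], angular=[[0, 0, 0], [0, 0, 0], [0, 0, 0], [0, 0, 0], [0, 0, 0], [0, 0, 0], [0, 0, 0]])

```text
time: 5.25
eef_pos: [0.6008, 0.037, 0.0726]
eef_rot: [0.0, 0.654, 0.757, -0.006]
wrist_force: [0.1, -0.9, -0.8]
finger_gap: 0.0479
```

```bash
cat >> h.py <<'E'
o=np.array([.5796,.2184]);d=np.array([np.cos(-1.4169),np.sin(-1.4169)]);n=np.array([-d[1],d[0]])
def sy(s=None):
    s=s or st(); v=s['eef_pos'][:2]-o; Rm=R.from_quat(np.roll(s['eef_rot'],-1)).as_matrix()
    print('stand frame s=%.4f y=%.4f'%(v@d,v@n),'jaw yaw',np.degrees(np.arctan2(Rm[1,1],Rm[0,1])).round(2),'tilt vec',Rm[:,2].round(4),'Faxial %.2f Flat %.2f Fz %.2f'%(s['wrist_force'][:2]@d,s['wrist_force'][:2]@n,s['wrist_force'][2]))
E
python3 - <<'E'
from h import *
sy()
A=eyes.camera_model('scene');B=eyes.camera_model('side')
print('mug',atz(A,(410,320),.09),atz(B,(211,250),.09))
E
```

```text
t5.25 pos [0.6008 0.037  0.0726] F [ 0.06 -0.89 -0.81] T [-0.01 -0.02  0.03] gap 0.0479 rot
 [[-0.145  0.989 -0.008]
 [ 0.989  0.145 -0.01 ]
 [-0.009 -0.009 -1.   ]]
stand frame s=0.1825 y=-0.0068 jaw yaw 8.34 tilt vec [-0.008  -0.01   -0.9999] Faxial 0.89 Flat -0.08 Fz -0.81
mug [0.69311017 0.24894471 0.09      ] [0.68029672 0.24855757 0.09      ]
```

>>> apply_moves(claw=[0.9, 0.9, 0.9, 0.9], travel=[[0.003, 0.008, 0.001], [0.001, 0.008, 0.001], [0, 0, 0], [0, 0, 0]], angular=[[0.01, -0.008, 0.009], [0, 0, 0], [0, 0, 0], [0, 0, 0]])

```text
time: 5.58
eef_pos: [0.607, 0.0537, 0.0793]
eef_rot: [0.002, 0.651, 0.759, 0.002]
wrist_force: [0.3, -0.9, -0.5]
finger_gap: 0.0481
```

Run:
```python
from h import *
import pickle
sy()
m=eyes.camera_model('wrist');im=eyes.get_image('wrist')
cv2.imwrite('pics/w3.png',im); pickle.dump(m,open('w3.pkl','wb'))
b=eyes.get_image('side')
a=eyes.get_image('scene')
cv2.imwrite('pics/d3.png',np.hstack([cv2.resize(a[230:310,310:410],None,fx=4,fy=4,interpolation=cv2.INTER_CUBIC),cv2.resize(b[200:280,240:340],None,fx=4,fy=4,interpolation=cv2.INTER_CUBIC)]))
```

```text
t5.58 pos [0.607  0.0537 0.0793] F [ 0.33 -0.89 -0.48] T [-0.01 -0.   -0.04] gap 0.0481 rot
 [[-0.153  0.988  0.006]
 [ 0.988  0.153  0.001]
 [ 0.     0.006 -1.   ]]
stand frame s=0.1669 y=0.0018 jaw yaw 8.81 tilt vec [ 0.0063  0.001  -1.    ] Faxial 0.93 Flat 0.19 Fz -0.48
```

View pics/w3.png

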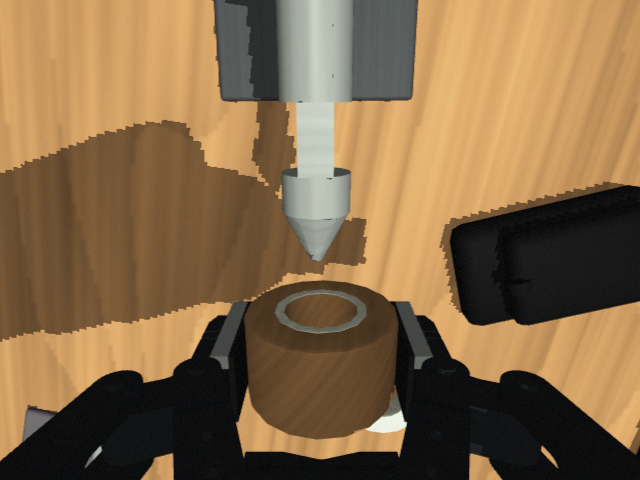

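View pics/d3.png

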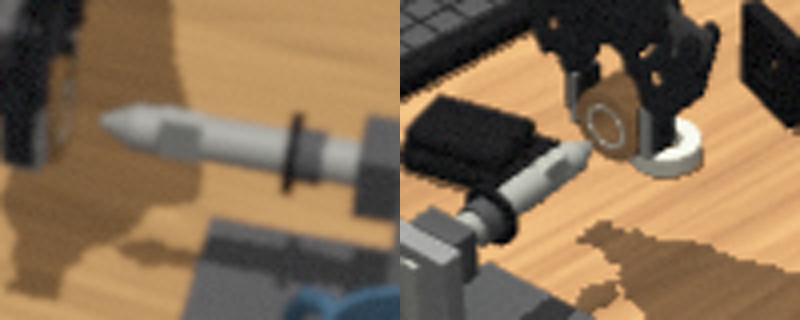

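Run:
```python
import cv2
a=cv2.imread("pics/w3.png")
cv2.imwrite("pics/w3a.png",cv2.resize(a[60:280,265:370],None,fx=6,fy=2.7,interpolation=cv2.INTER_CUBIC))
```

```text
(no output)
```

View pics/w3a.png

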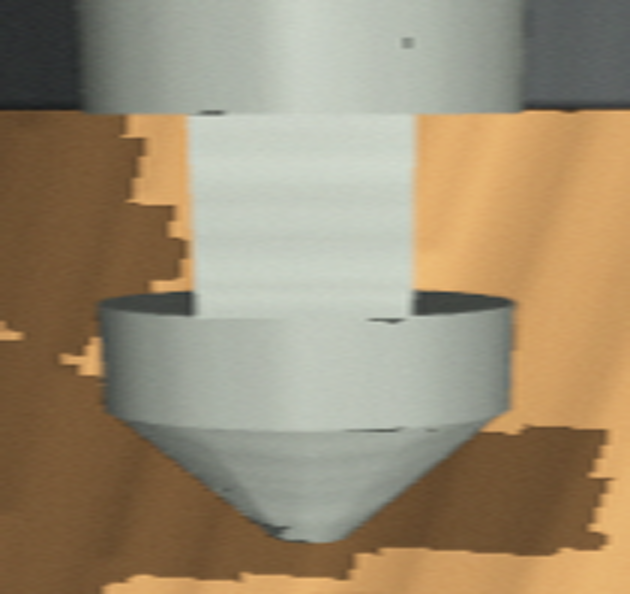

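Run:
```python
from h import *
import pickle
m=pickle.load(open('w3.pkl','rb'));A=eyes.camera_model('scene');B=eyes.camera_model('side');m2=pickle.load(open('w2.pkl','rb'))
f=lambda x,y:np.array([(x+.5)/6-.5+265,(y+.5)/2.7-.5+60])
ff=lambda x,y:np.array([(x+.5)/5-.5+285,(y+.5)/3.7-.5])
# silhouettes of full circles: extreme columns
def circ(p,s,rad):
    dd=np.array([np.cos(p[3]),np.sin(p[3])]);nn=np.array([-dd[1],dd[0]]);th=np.linspace(0,2*np.pi,181)
    c=p[:2]+dd*s; return np.c_[c[0]+rad*np.cos(th)*nn[0],c[1]+rad*np.cos(th)*nn[1],p[2]+rad*np.sin(th)]
W=[(m,f,.09,83,524,112),(m,f,.110,98,517,302),(m,f,.122,105,511,412),(m2,ff,.09,323,503,240),(m2,ff,.110,317,494,380),(m2,ff,.122,317,489,460)]
f2=lambda x,y:np.array([(x+.5)/6-.5+325,(y+.5)/6-.5+245])
f4=lambda x,y:np.array([(x+.5)/5.5-.5+215,(y+.5)/5.5-.5+220])
def g(p,wr=.5,ext=1):
    e=[]
    for M,F,s,l,rr,row in W:
        q=proj(M,circ(p,s,.0105)); i,j=q[:,0].argmin(),q[:,0].argmax()
        e+=[q[i,0]-F(l,0)[0],q[j,0]-F(rr,0)[0],wr*((q[i,1]+q[j,1])/2-F(0,row)[1])]
    dd=np.array([np.cos(p[3]),np.sin(p[3])]);x=np.r_[p[:2]+.138*dd,p[2]]
    e+=list(ext*(proj(A,x)[0]-f2(65,93)))+list(ext*(proj(B,x)[0]-f4(402,93)))
    return np.array(e)
for ext in(1,0.3,0):
    s=least_squares(g,[.58,.218,.093,-1.417],args=(.5,ext),x_scale=[.01,.01,.01,.1],diff_step=1e-4);p=s.x
    print(ext,p.round(4),np.degrees(p[3]).round(2),'nose',(p[:2]+.138*np.array([np.cos(p[3]),np.sin(p[3])])).round(4)); print(s.fun.round(1))
```

```text
1 [ 0.579   0.2183  0.0931 -1.4143] -81.03 nose [0.6005 0.082 ]
[ 0.4  0.   0.5  0.  -0.1  0.1  0.   0.1 -0.9 -0.8 -0.   0.3 -0.2  0.2
 -0.3 -0.6  0.4 -0.6 -1.2 -0.7 -0.1 -0.7]
0.3 [ 0.579   0.2183  0.0936 -1.4142] -81.03 nose [0.6005 0.082 ]
[ 0.2  0.1  0.5 -0.1 -0.   0.3 -0.1  0.2 -0.6 -0.7  0.1  0.3 -0.2  0.4
 -0.3 -0.5  0.5 -0.6 -0.4 -0.3 -0.  -0.3]
0 [ 0.579   0.2183  0.0937 -1.4142] -81.03 nose [0.6005 0.082 ]
[ 0.2  0.2  0.5 -0.2 -0.   0.3 -0.2  0.2 -0.6 -0.7  0.1  0.3 -0.2  0.4
 -0.3 -0.5  0.5 -0.5 -0.  -0.  -0.  -0. ]
```

>>> apply_moves(claw=[0.9, 0.9, 0.9, 0.9], travel=[[-0.003, 0.004, -0.002], [-0.001, 0.005, -0.001], [0, 0.002, 0], [0, 0, 0]], angular=[[0, 0.006, 0.003], [0, 0, 0], [0, 0, 0], [0, 0, 0]])

```text
time: 6.07
eef_pos: [0.6022, 0.0648, 0.0759]
eef_rot: [-0.0, 0.65, 0.76, -0.0]
wrist_force: [-0.6, 0.8, -0.4]
finger_gap: 0.0484
```

```bash
sed -i 's/^o=.*/o=np.array([.579,.2183]);d=np.array([np.cos(-1.4142),np.sin(-1.4142)]);n=np.array([-d[1],d[0]])/' h.py
python3 - <<'E'
from h import *
sy()
E
```

```text
t6.07 pos [0.6022 0.0648 0.0759] F [-0.57  0.83 -0.39] T [ 0.   -0.03  0.  ] gap 0.0484 rot
 [[-0.155  0.988 -0.001]
 [ 0.988  0.155  0.   ]
 [ 0.    -0.001 -1.   ]]
stand frame s=0.1552 y=-0.0010 jaw yaw 8.93 tilt vec [-6.e-04  4.e-04 -1.e+00] Faxial -0.91 Flat -0.43 Fz -0.39
```

>>> apply_moves(claw=[0.9, 0.9, 0.9], travel=[[0, 0.006, 0], [-0.001, 0.006, 0], [0, 0, 0]], angular=[[0, 0, 0], [0, 0, 0], [0, 0, 0]])

```text
time: 6.32
eef_pos: [0.6009, 0.0782, 0.0756]
eef_rot: [-0.001, 0.65, 0.76, -0.0]
wrist_force: [-0.4, 0.6, -1.1]
finger_gap: 0.0484
```

Run:
```python
from h import *
sy()
```

```text
t6.32 pos [0.6009 0.0782 0.0756] F [-0.45  0.56 -1.15] T [ 0.03 -0.03  0.  ] gap 0.0484 rot
 [[-0.155  0.988 -0.001]
 [ 0.988  0.155  0.001]
 [ 0.001 -0.001 -1.   ]]
stand frame s=0.1418 y=-0.0002 jaw yaw 8.93 tilt vec [-1.2e-03  5.0e-04 -1.0e+00] Faxial -0.63 Flat -0.36 Fz -1.15
```

>>> apply_moves(claw=[0.9, 0.9], travel=[[0, 0, -0.0015], [0, 0, -0.001]], angular=[[0, 0, 0], [0, 0, 0]])

```text
time: 6.48
eef_pos: [0.601, 0.0791, 0.0731]
eef_rot: [-0.001, 0.649, 0.76, 0.0]
wrist_force: [-0.3, -0.0, -1.1]
finger_gap: 0.0488
```

>>> apply_moves(claw=[0.9], travel=[[0, 0, -0.001]], angular=[[0, 0, 0]])

```text
time: 6.57
eef_pos: [0.601, 0.0791, 0.072]
eef_rot: [-0.001, 0.649, 0.76, -0.0]
wrist_force: [0.4, 0.9, -1.0]
finger_gap: 0.0481
```

>>> apply_moves(claw=[0.9], travel=[[0, 0, -0.001]], angular=[[0, 0, 0]])

```text
time: 6.65
eef_pos: [0.601, 0.0789, 0.0708]
eef_rot: [-0.001, 0.649, 0.76, -0.0]
wrist_force: [0.2, -0.2, -0.7]
finger_gap: 0.048
```

>>> apply_moves(claw=[0.9], travel=[[0, 0, -0.001]], angular=[[0, 0, 0]])

```text
time: 6.73
eef_pos: [0.6012, 0.0788, 0.0699]
eef_rot: [-0.0, 0.65, 0.76, -0.0]
wrist_force: [-1.5, 0.5, 3.9]
finger_gap: 0.0482
```

>>> apply_moves(claw=[0.9], travel=[[0, 0, -0.001]], angular=[[0, 0, 0]])

```text
time: 6.82
eef_pos: [0.6015, 0.0786, 0.0694]
eef_rot: [-0.0, 0.65, 0.76, 0.0]
wrist_force: [-2.8, -0.8, 9.6]
finger_gap: 0.048
```

>>> apply_moves(claw=[0.9], travel=[[0, 0, -0.001]], angular=[[0, 0, 0]])

```text
time: 6.9
eef_pos: [0.6019, 0.0784, 0.0692]
eef_rot: [0.0, 0.65, 0.76, 0.0]
wrist_force: [-3.5, -0.6, 9.3]
finger_gap: 0.0481
```

>>> apply_moves(claw=[0.9, 0.9, 0.9, 0.9], travel=[[-0.001, 0, 0.002], [0, 0, 0.002], [0, 0, 0.002], [0, 0, 0]], angular=[[0, 0, 0], [0, 0, 0], [0, 0, 0], [0, 0, 0]])

```text
time: 7.23
eef_pos: [0.601, 0.0776, 0.0757]
eef_rot: [0.0, 0.65, 0.76, 0.0]
wrist_force: [0.5, -0.2, -1.4]
finger_gap: 0.048
```

>>> apply_moves(claw=[0.9], travel=[[0, 0, 0.001]], angular=[[0, 0, 0]])

```text
time: 7.32
eef_pos: [0.6008, 0.0775, 0.0766]
eef_rot: [0.0, 0.65, 0.76, -0.0]
wrist_force: [0.1, 1.1, -1.4]
finger_gap: 0.0482
```

>>> apply_moves(claw=[0.9], travel=[[0, 0, 0.001]], angular=[[0, 0, 0]])

```text
time: 7.4
eef_pos: [0.6008, 0.0774, 0.0775]
eef_rot: [0.0, 0.65, 0.76, -0.0]
wrist_force: [-0.7, 0.9, -0.4]
finger_gap: 0.0481
```

>>> apply_moves(claw=[0.9], travel=[[0, 0, 0.001]], angular=[[0, 0, 0]])

```text
time: 7.48
eef_pos: [0.6007, 0.0774, 0.0785]
eef_rot: [0.0, 0.65, 0.76, -0.0]
wrist_force: [-1.0, 0.2, -0.2]
finger_gap: 0.0482
```

>>> apply_moves(claw=[0.9], travel=[[0, 0, 0.001]], angular=[[0, 0, 0]])

```text
time: 7.57
eef_pos: [0.6006, 0.0773, 0.0795]
eef_rot: [0.0, 0.65, 0.76, -0.0]
wrist_force: [-0.3, 0.3, -0.5]
finger_gap: 0.0482
```

>>> apply_moves(claw=[0.9], travel=[[0, 0, 0.001]], angular=[[0, 0, 0]])

```text
time: 7.65
eef_pos: [0.6006, 0.0774, 0.0805]
eef_rot: [0.0, 0.65, 0.76, -0.0]
wrist_force: [-0.6, -0.7, -1.3]
finger_gap: 0.0481
```

>>> apply_moves(claw=[0.9], travel=[[0, 0, 0.001]], angular=[[0, 0, 0]])

```text
time: 7.73
eef_pos: [0.6005, 0.0773, 0.0816]
eef_rot: [0.0, 0.65, 0.76, -0.0]
wrist_force: [-0.2, 0.3, -0.6]
finger_gap: 0.048
```

>>> apply_moves(claw=[0.9], travel=[[0, 0, 0.001]], angular=[[0, 0, 0]])

```text
time: 7.82
eef_pos: [0.6005, 0.0773, 0.0825]
eef_rot: [-0.0, 0.65, 0.76, -0.0]
wrist_force: [1.5, 0.2, -6.1]
finger_gap: 0.0481
```

>>> apply_moves(claw=[0.9], travel=[[0, 0, 0.001]], angular=[[0, 0, 0]])

```text
time: 7.9
eef_pos: [0.6003, 0.0772, 0.0829]
eef_rot: [-0.0, 0.65, 0.76, -0.0]
wrist_force: [3.3, 1.1, -11.2]
finger_gap: 0.0479
```

>>> apply_moves(claw=[0.9, 0.9, 0.9, 0.9], travel=[[0, 0, -0.003], [0, 0, -0.002], [0, 0, -0.0015], [0, 0, 0]], angular=[[0, 0, 0], [0, 0, 0], [0, 0, 0], [0, 0, 0]])

```text
time: 8.23
eef_pos: [0.6002, 0.0772, 0.076]
eef_rot: [-0.0, 0.65, 0.76, -0.001]
wrist_force: [-0.0, 0.5, -1.6]
finger_gap: 0.0482
```

Run:
```python
from h import *
sy()
```

```text
t8.23 pos [0.6002 0.0772 0.076 ] F [-0.    0.55 -1.61] T [-0.02  0.   -0.01] gap 0.0482 rot
 [[-0.154  0.988 -0.001]
 [ 0.988  0.154 -0.001]
 [-0.    -0.001 -1.   ]]
stand frame s=0.1427 y=-0.0010 jaw yaw 8.86 tilt vec [-1.1e-03 -6.0e-04 -1.0e+00] Faxial -0.54 Flat 0.08 Fz -1.61
```

>>> apply_moves(claw=[0.9, 0.9, 0.9], travel=[[0.001, 0.004, 0], [-0.001, 0.004, 0], [-0.001, 0.004, 0]], angular=[[0, 0, 0.002], [0, 0, 0], [0, 0, 0]])

```text
time: 8.48
eef_pos: [0.5996, 0.089, 0.0761]
eef_rot: [-0.0, 0.65, 0.76, -0.001]
wrist_force: [0.1, -0.1, -1.1]
finger_gap: 0.0481
```

Run:
```python
from h import *
sy()
```

```text
t8.48 pos [0.5996 0.089  0.0761] F [ 0.09 -0.1  -1.12] T [0.04 0.03 0.02] gap 0.0481 rot
 [[-0.155  0.988 -0.001]
 [ 0.988  0.155 -0.001]
 [-0.001 -0.001 -1.   ]]
stand frame s=0.1309 y=0.0001 jaw yaw 8.89 tilt vec [-9.0e-04 -1.1e-03 -1.0e+00] Faxial 0.11 Flat 0.08 Fz -1.12
```

>>> apply_moves(claw=[0.9, 0.9], travel=[[-0.001, 0.004, 0], [-0.0005, 0.003, 0]], angular=[[0, 0, 0], [0, 0, 0]])

```text
time: 8.65
eef_pos: [0.5979, 0.0978, 0.0764]
eef_rot: [-0.0, 0.65, 0.76, -0.0]
wrist_force: [0.4, 0.1, -0.5]
finger_gap: 0.0482
```

>>> apply_moves(claw=[0.9, 0.9], travel=[[-0.0005, 0.004, 0], [-0.0005, 0.004, 0]], angular=[[0, 0, 0], [0, 0, 0]])

```text
time: 8.82
eef_pos: [0.5967, 0.1067, 0.0765]
eef_rot: [0.0, 0.65, 0.76, -0.0]
wrist_force: [0.2, -0.8, -1.9]
finger_gap: 0.048
```

Run:
```python
from h import *
sy()
```

```text
t8.82 pos [0.5967 0.1067 0.0765] F [ 0.17 -0.8  -1.89] T [-0.08 -0.06  0.04] gap 0.048 rot
 [[-0.156  0.988 -0.   ]
 [ 0.988  0.156 -0.001]
 [-0.001 -0.    -1.   ]]
stand frame s=0.1130 y=0.0001 jaw yaw 8.97 tilt vec [-3.e-04 -7.e-04 -1.e+00] Faxial 0.82 Flat 0.04 Fz -1.89
```

>>> apply_moves(claw=[0.9, 0.9, 0.9], travel=[[-0.001, 0.005, -0.0005], [-0.001, 0.005, 0], [-0.001, 0.005, 0]], angular=[[0, 0, 0], [0, 0, 0], [0, 0, 0]])

```text
time: 9.07
eef_pos: [0.5935, 0.1233, 0.076]
eef_rot: [0.0, 0.65, 0.76, -0.0]
wrist_force: [0.2, -0.4, -1.1]
finger_gap: 0.0483
```

Run:
```python
from h import *
sy()
```

```text
t9.07 pos [0.5935 0.1233 0.076 ] F [ 0.24 -0.42 -1.07] T [ 0.01 -0.04  0.02] gap 0.0483 rot
 [[-0.156  0.988 -0.   ]
 [ 0.988  0.156 -0.001]
 [-0.001 -0.    -1.   ]]
stand frame s=0.0961 y=-0.0005 jaw yaw 8.97 tilt vec [-2.e-04 -6.e-04 -1.e+00] Faxial 0.45 Flat 0.18 Fz -1.07
```

>>> apply_moves(claw=[0.9, 0.9, 0.9, 0.9], travel=[[-0.0005, 0.005, 0], [-0.0005, 0.005, 0], [-0.001, 0.005, 0], [-0.0005, 0.004, 0]], angular=[[0, 0, 0], [0, 0, 0], [0, 0, 0], [0, 0, 0]])

```text
time: 9.4
eef_pos: [0.5904, 0.1454, 0.0761]
eef_rot: [-0.0, 0.649, 0.761, -0.0]
wrist_force: [0.5, -0.2, -1.4]
finger_gap: 0.048
```

Run:
```python
from h import *
sy()
```

```text
t9.40 pos [0.5904 0.1454 0.0761] F [ 0.52 -0.23 -1.44] T [-0.02  0.02  0.01] gap 0.048 rot
 [[-0.157  0.988 -0.   ]
 [ 0.988  0.157 -0.   ]
 [ 0.    -0.    -1.   ]]
stand frame s=0.0738 y=-0.0001 jaw yaw 9.03 tilt vec [-2.e-04 -0.e+00 -1.e+00] Faxial 0.31 Flat 0.48 Fz -1.44
```

>>> apply_moves(claw=[0.9, 0.9, 0.9], travel=[[-0.0005, 0.002, 0], [-0.0005, 0.002, 0], [0, 0, 0]], angular=[[0, 0, 0], [0, 0, 0], [0, 0, 0]])

```text
time: 9.65
eef_pos: [0.589, 0.1515, 0.0762]
eef_rot: [-0.0, 0.649, 0.761, 0.0]
wrist_force: [0.9, 0.6, -0.3]
finger_gap: 0.0481
```

Run:
```python
from h import *
import pickle
sy()
m=eyes.camera_model('wrist');im=eyes.get_image('wrist')
cv2.imwrite('pics/w4.png',im); pickle.dump(m,open('w4.pkl','wb'))
b=eyes.get_image('side')
a=eyes.get_image('scene')
cv2.imwrite('pics/d4.png',np.hstack([cv2.resize(a[230:330,330:430],None,fx=4,fy=4,interpolation=cv2.INTER_CUBIC),cv2.resize(b[190:290,220:320],None,fx=4,fy=4,interpolation=cv2.INTER_CUBIC)]))
```

```text
t9.65 pos [0.589  0.1515 0.0762] F [ 0.87  0.59 -0.28] T [ 0.02 -0.    0.01] gap 0.0481 rot
 [[-0.159  0.987 -0.   ]
 [ 0.987  0.159  0.001]
 [ 0.001 -0.    -1.   ]]
stand frame s=0.0675 y=-0.0006 jaw yaw 9.13 tilt vec [-2.e-04  7.e-04 -1.e+00] Faxial -0.45 Flat 0.95 Fz -0.28
```

View pics/w4.png

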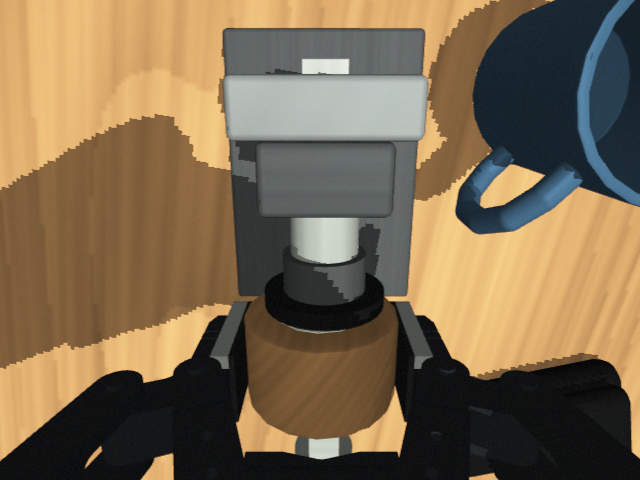

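View pics/d4.png

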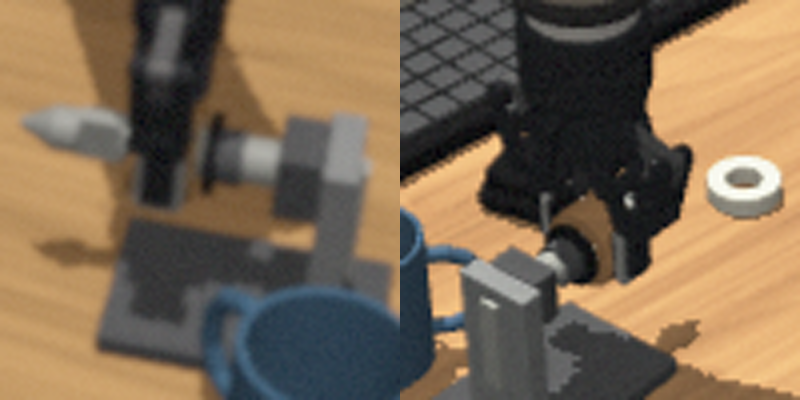

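>>> apply_moves(claw=[-0.3, -0.6, -1, -1, -1, -1], travel=[[0, 0, 0], [0, 0, 0], [0, 0, 0], [0, 0, 0.02], [0, 0, 0.035], [0, 0, 0.035]], angular=[[0, 0, 0], [0, 0, 0], [0, 0, 0], [0, 0, 0], [0, 0, 0], [0, 0, 0]])

```text
time: 10.3
eef_pos: [0.5844, 0.1466, 0.1609]
eef_rot: [-0.004, 0.65, 0.76, -0.006]
wrist_force: [1.4, -0.4, 0.6]
finger_gap: 0.0852
```

Run:
```python
from h import *
sy()
b=eyes.get_image('side')
a=eyes.get_image('scene')
cv2.imwrite('pics/d5.png',np.hstack([cv2.resize(a[230:330,330:430],None,fx=4,fy=4,interpolation=cv2.INTER_CUBIC),cv2.resize(b[190:290,220:320],None,fx=4,fy=4,interpolation=cv2.INTER_CUBIC)]))
```

```text
t10.30 pos [0.5844 0.1466 0.1609] F [ 1.44 -0.44  0.63] T [ 0.01 -0.07  0.03] gap 0.0852 rot
 [[-0.156  0.988 -0.015]
 [ 0.988  0.156 -0.004]
 [-0.002 -0.015 -1.   ]]
stand frame s=0.0717 y=-0.0058 jaw yaw 8.96 tilt vec [-0.0145 -0.0044 -0.9999] Faxial 0.66 Flat 1.36 Fz 0.63
```

View pics/d5.png

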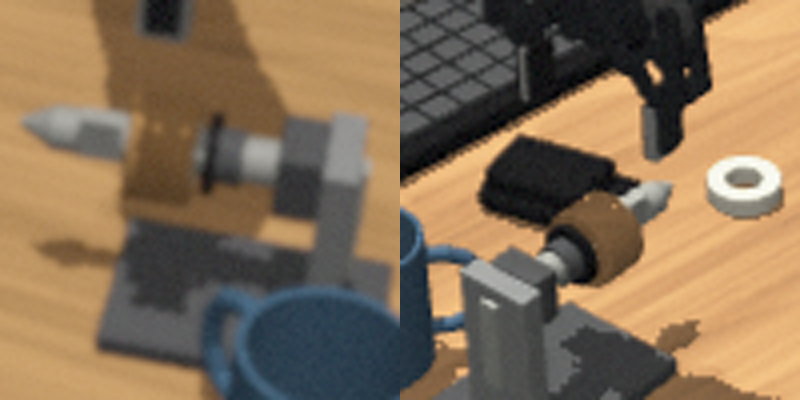

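>>> apply_moves(claw=[-1, -1, -1, -1, -1, -1, -1, -1], travel=[[-0.012, -0.037, 0.005], [-0.012, -0.037, 0], [-0.012, -0.037, 0], [-0.013, -0.037, 0], [-0.013, -0.037, 0], [-0.013, -0.037, -0.005], [-0.013, -0.037, -0.005], [-0.013, -0.037, -0.01]], angular=[[0.004, -0.014, -0.03], [0, 0, -0.03], [0, 0, -0.03], [0, 0, -0.03], [0, 0, -0.03], [0, 0, -0.03], [0, 0, -0.03], [0, 0, -0.03]])

```text
time: 11.07
eef_pos: [0.487, -0.146, 0.1556]
eef_rot: [0.008, 0.734, 0.679, 0.012]
wrist_force: [1.1, -0.9, -0.3]
finger_gap: 0.0854
```

>>> apply_moves(claw=[-1, -1, -1, -1], travel=[[-0.013, -0.037, -0.015], [-0.008, -0.02, -0.02], [0, 0, 0], [0, 0, 0]], angular=[[0, 0, -0.03], [0, 0, -0.02], [0, 0, 0], [0, 0, 0]])

```text
time: 11.4
eef_pos: [0.4592, -0.2147, 0.1181]
eef_rot: [0.009, 0.758, 0.653, 0.009]
wrist_force: [0.5, 0.6, 0.3]
finger_gap: 0.0855
```

Run:
```python
from h import *
import pickle
sy()
m=eyes.camera_model('wrist');im=eyes.get_image('wrist')
cv2.imwrite('pics/w6.png',im); pickle.dump(m,open('w6.pkl','wb'))
```

```text
t11.40 pos [ 0.4592 -0.2147  0.1181] F [0.47 0.62 0.27] T [ 0.04 -0.04  0.06] gap 0.0855 rot
 [[ 0.148  0.989  0.026]
 [ 0.989 -0.148 -0.001]
 [ 0.003  0.026 -1.   ]]
stand frame s=0.4090 y=-0.1859 jaw yaw -8.5 tilt vec [ 0.0259 -0.0012 -0.9997] Faxial -0.54 Flat 0.56 Fz 0.27
```

View pics/w6.png

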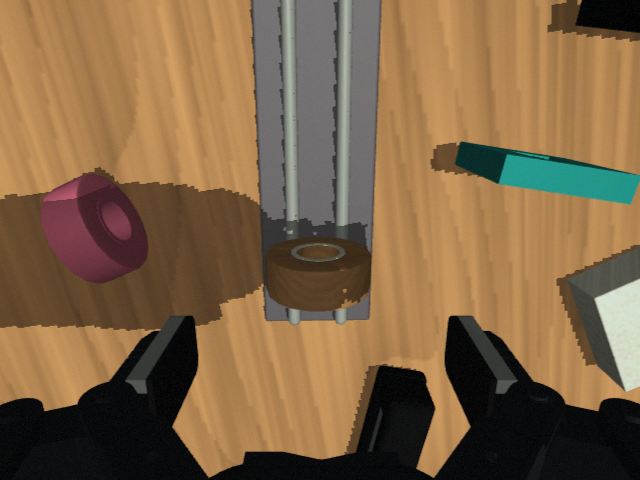

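Run:
```python
from h import *
import pickle
m=pickle.load(open('w6.pkl','rb'))
print('stapler',[atz(m,p,.042)[:2].round(4) for p in[(378,366),(427,370),(434,405)]])
yaw=np.radians(81.4);w=.022;Rr=.029
def cyl(cx,cy):
    th=np.linspace(0,2*np.pi,180);o_=[]
    for e in(-w/2,w/2): o_.append(np.c_[cx+e*np.cos(yaw)-Rr*np.cos(th)*np.sin(yaw),cy+e*np.sin(yaw)+Rr*np.cos(th)*np.cos(yaw),.039+Rr*np.sin(th)])
    return np.vstack(o_)
def f(p):
    q=proj(m,cyl(*p)); return [q[:,0].min()-264,q[:,0].max()-371,q[:,1].min()-237,q[:,1].max()-309]
s=least_squares(f,[.457,-.227]);print(s.x.round(4),np.round(s.fun,1))
```

```text
stapler [array([ 0.4836, -0.2931]), array([ 0.5124, -0.3007]), array([ 0.5149, -0.3267])]
[ 0.4572 -0.2271] [ 0.4 -0.4 -2.5  2.1]
```

>>> apply_moves(claw=[-1, -1, -1, -1], travel=[[-0.001, -0.006, -0.015], [-0.001, -0.006, -0.025], [0, 0, -0.02], [0, 0, 0]], angular=[[0.001, 0.026, -0.002], [0, 0, 0], [0, 0, 0], [0, 0, 0]])

```text
time: 11.78
eef_pos: [0.4621, -0.2228, 0.0595]
eef_rot: [0.002, 0.756, 0.655, 0.002]
wrist_force: [-0.8, 0.3, -0.1]
finger_gap: 0.0857
```

Run:
```python
from h import *
sy()
```

```text
t11.78 pos [ 0.4621 -0.2228  0.0595] F [-0.77  0.27 -0.09] T [0.02 0.03 0.06] gap 0.0857 rot
 [[ 0.142  0.99   0.006]
 [ 0.99  -0.142 -0.001]
 [-0.     0.006 -1.   ]]
stand frame s=0.4175 y=-0.1843 jaw yaw -8.14 tilt vec [ 0.0062 -0.0012 -1.    ] Faxial -0.39 Flat -0.72 Fz -0.09
```

>>> apply_moves(claw=[-1, -1, -1, -1, -1], travel=[[-0.005, -0.004, -0.005], [0, 0, -0.012], [0, 0, -0.012], [0, 0, -0.006], [0, 0, 0]], angular=[[0.001, 0.006, -0.007], [0, 0, 0], [0, 0, 0], [0, 0, 0], [0, 0, 0]])

```text
time: 12.2
eef_pos: [0.4608, -0.224, 0.0249]
eef_rot: [0.002, 0.756, 0.655, 0.002]
wrist_force: [-0.6, -0.7, 0.1]
finger_gap: 0.0858
```

Run:
```python
from h import *
sy()
```

```text
t12.20 pos [ 0.4608 -0.224   0.0249] F [-0.59 -0.72  0.12] T [-0.02  0.05 -0.02] gap 0.0858 rot
 [[ 0.143  0.99   0.005]
 [ 0.99  -0.143 -0.   ]
 [ 0.     0.005 -1.   ]]
stand frame s=0.4184 y=-0.1858 jaw yaw -8.2 tilt vec [ 5.1e-03 -5.0e-04 -1.0e+00] Faxial 0.62 Flat -0.69 Fz 0.12
```

>>> apply_moves(claw=[-1, -1, -1], travel=[[-0.003, -0.003, -0.003], [-0.001, 0, 0], [0, 0, 0]], angular=[[0, 0.005, -0.008], [0, 0, 0], [0, 0, 0]])

```text
time: 12.45
eef_pos: [0.4568, -0.227, 0.0218]
eef_rot: [0.0, 0.759, 0.652, -0.0]
wrist_force: [-0.6, 1.0, 0.8]
finger_gap: 0.0854
```

Run:
```python
from h import *
sy()
```

```text
t12.45 pos [ 0.4568 -0.227   0.0218] F [-0.59  1.04  0.83] T [ 0.03 -0.    0.  ] gap 0.0854 rot
 [[ 0.151  0.989 -0.   ]
 [ 0.989 -0.151 -0.   ]
 [-0.    -0.    -1.   ]]
stand frame s=0.4208 y=-0.1902 jaw yaw -8.67 tilt vec [-2.e-04 -4.e-04 -1.e+00] Faxial -1.12 Flat -0.42 Fz 0.83
```

>>> apply_moves(claw=[0.9, 0.9, 0.9, 0.9, 0.9, 0.9], travel=[[0, 0, 0], [0, 0, 0], [0, 0, 0], [0, 0, 0], [0, 0, 0], [0, 0, 0]], angular=[[0, 0, 0], [0, 0, 0], [0, 0, 0], [0, 0, 0], [0, 0, 0], [0, 0, 0]])

```text
time: 12.95
eef_pos: [0.458, -0.2279, 0.0236]
eef_rot: [0.002, 0.759, 0.651, 0.001]
wrist_force: [-0.2, 0.2, -0.7]
finger_gap: 0.0559
```

>>> apply_moves(claw=[0.9, 0.9, 0.9, 0.9, 0.9, 0.9, 0.9, 0.9], travel=[[0, 0, 0.03], [0, 0, 0.035], [0.017, 0.03, 0.02], [0.018, 0.034, 0.01], [0.019, 0.036, 0], [0.019, 0.036, 0], [0.019, 0.036, 0], [0.019, 0.036, 0]], angular=[[0, 0, 0], [0, 0, 0], [0, 0, 0.04], [0, 0, 0.04], [0, 0, 0.04], [0, 0, 0.04], [0, 0, 0.04], [0, 0, 0.04]])

```text
time: 13.62
eef_pos: [0.5646, -0.0239, 0.1222]
eef_rot: [0.002, 0.681, 0.733, -0.004]
wrist_force: [0.2, -0.7, -1.8]
finger_gap: 0.0562
```

>>> apply_moves(claw=[0.9, 0.9, 0.9, 0.9], travel=[[0.018, 0.034, -0.002], [0.009, 0.016, -0.01], [0, 0, -0.01], [0, 0, 0]], angular=[[0, 0, 0.03], [0, 0, 0.02], [0, 0, 0], [0, 0, 0]])

```text
time: 13.95
eef_pos: [0.5957, 0.0418, 0.1004]
eef_rot: [0.001, 0.655, 0.755, 0.001]
wrist_force: [-0.0, -0.8, -1.1]
finger_gap: 0.0562
```

Run:
```python
from h import *
sy()
```

```text
t13.95 pos [0.5957 0.0418 0.1004] F [-0.01 -0.84 -1.14] T [-0.15  0.08 -0.02] gap 0.0562 rot
 [[-0.141  0.99   0.003]
 [ 0.99   0.141 -0.   ]
 [-0.001  0.003 -1.   ]]
stand frame s=0.1769 y=-0.0110 jaw yaw 8.12 tilt vec [ 3.1e-03 -4.0e-04 -1.0e+00] Faxial 0.83 Flat -0.15 Fz -1.14
```

>>> apply_moves(claw=[0.9, 0.9, 0.9, 0.9], travel=[[0.006, 0.001, -0.011], [0.005, 0, -0.01], [0, 0, -0.002], [0, 0, 0]], angular=[[0, 0.003, 0.015], [0, 0, 0], [0, 0, 0], [0, 0, 0]])

```text
time: 14.28
eef_pos: [0.6047, 0.0382, 0.0753]
eef_rot: [-0.0, 0.651, 0.759, -0.003]
wrist_force: [0.4, -0.9, -0.9]
finger_gap: 0.0562
```

Run:
```python
from h import *
import pickle
sy()
m=eyes.camera_model('wrist');im=eyes.get_image('wrist')
cv2.imwrite('pics/w7.png',im); pickle.dump(m,open('w7.pkl','wb'))
```

```text
t14.28 pos [0.6047 0.0382 0.0753] F [ 0.35 -0.9  -0.87] T [-0.01 -0.03 -0.01] gap 0.0562 rot
 [[-0.152  0.988 -0.004]
 [ 0.988  0.152 -0.003]
 [-0.003 -0.004 -1.   ]]
stand frame s=0.1819 y=-0.0027 jaw yaw 8.72 tilt vec [-0.004  -0.0035 -1.    ] Faxial 0.95 Flat 0.21 Fz -0.87
```

View pics/w7.png

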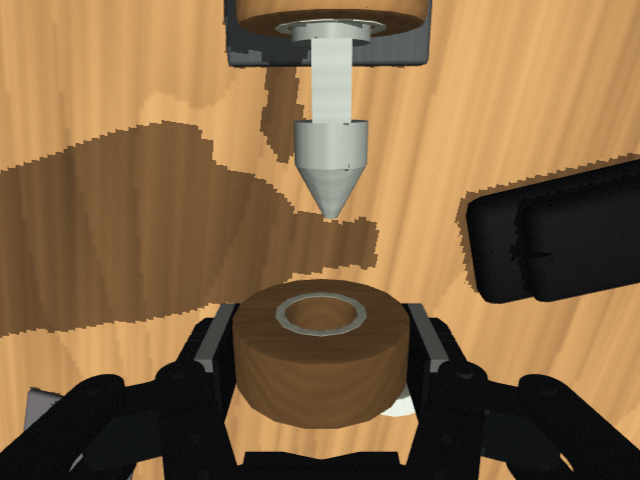

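>>> apply_moves(claw=[0.9, 0.9, 0.9, 0.9, 0.9, 0.9], travel=[[0.002, 0.004, 0.001], [0, 0.008, 0.0005], [-0.001, 0.008, 0], [-0.0015, 0.006, 0], [0, 0.003, 0], [0, 0, 0]], angular=[[0.003, -0.004, 0.004], [0, 0, 0], [0, 0, 0], [0, 0, 0], [0, 0, 0], [0, 0, 0]])

```text
time: 14.83
eef_pos: [0.6042, 0.0683, 0.0796]
eef_rot: [0.001, 0.651, 0.759, 0.001]
wrist_force: [-0.7, 0.3, -1.7]
finger_gap: 0.0564
```

Run:
```python
from h import *
sy()
```

```text
t14.83 pos [0.6042 0.0683 0.0796] F [-0.66  0.3  -1.74] T [-0.03 -0.06  0.02] gap 0.0564 rot
 [[-0.152  0.988  0.003]
 [ 0.988  0.152 -0.001]
 [-0.001  0.003 -1.   ]]
stand frame s=0.1521 y=0.0015 jaw yaw 8.75 tilt vec [ 3.1e-03 -7.0e-04 -1.0e+00] Faxial -0.40 Flat -0.61 Fz -1.74
```

>>> apply_moves(claw=[0.9, 0.9, 0.9, 0.9], travel=[[-0.002, 0.004, -0.0015], [-0.001, 0.004, -0.0005], [-0.001, 0.004, 0], [0, 0, 0]], angular=[[0, 0.003, 0.004], [0, 0, 0], [0, 0, 0], [0, 0, 0]])

```text
time: 15.17
eef_pos: [0.5996, 0.0824, 0.0777]
eef_rot: [0.0, 0.649, 0.761, -0.0]
wrist_force: [-0.0, 0.1, -1.4]
finger_gap: 0.0563
```

Run:
```python
from h import *
sy()
```

```text
t15.17 pos [0.5996 0.0824 0.0777] F [-0.05  0.06 -1.39] T [ 0.04 -0.01  0.06] gap 0.0563 rot
 [[-0.158  0.987  0.   ]
 [ 0.987  0.158 -0.001]
 [-0.001 -0.    -1.   ]]
stand frame s=0.1375 y=-0.0008 jaw yaw 9.07 tilt vec [ 1.e-04 -5.e-04 -1.e+00] Faxial -0.07 Flat -0.03 Fz -1.39
```

>>> apply_moves(claw=[0.9, 0.9, 0.9], travel=[[0.001, 0, -0.001], [0, 0, -0.001], [0, 0, -0.001]], angular=[[0, 0, 0], [0, 0, 0], [0, 0, 0]])

```text
time: 15.42
eef_pos: [0.6008, 0.0824, 0.0745]
eef_rot: [0.0, 0.649, 0.761, -0.0]
wrist_force: [0.6, 0.7, -0.2]
finger_gap: 0.0563
```

>>> apply_moves(claw=[0.9], travel=[[0, 0, -0.001]], angular=[[0, 0, 0]])

```text
time: 15.5
eef_pos: [0.6008, 0.0821, 0.0733]
eef_rot: [0.0, 0.649, 0.761, -0.0]
wrist_force: [-0.5, -0.2, -0.8]
finger_gap: 0.0562
```

>>> apply_moves(claw=[0.9], travel=[[0, 0, -0.001]], angular=[[0, 0, 0]])

```text
time: 15.58
eef_pos: [0.6008, 0.0818, 0.0721]
eef_rot: [0.0, 0.649, 0.761, -0.0]
wrist_force: [-0.5, 0.3, -1.3]
finger_gap: 0.056
```

>>> apply_moves(claw=[0.9], travel=[[0, 0, -0.001]], angular=[[0, 0, 0]])

```text
time: 15.67
eef_pos: [0.6011, 0.0816, 0.0712]
eef_rot: [0.0, 0.649, 0.76, -0.0]
wrist_force: [-0.7, 0.1, 5.4]
finger_gap: 0.0562
```

>>> apply_moves(claw=[0.9, 0.9, 0.9, 0.9, 0.9], travel=[[0, 0, 0.002], [0, 0, 0.002], [0, 0, 0.002], [0, 0, 0.001], [0, 0, 0]], angular=[[0, 0, 0], [0, 0, 0], [0, 0, 0], [0, 0, 0], [0, 0, 0]])

```text
time: 16.08
eef_pos: [0.6011, 0.081, 0.0787]
eef_rot: [0.0, 0.65, 0.76, -0.001]
wrist_force: [0.5, -0.1, -0.9]
finger_gap: 0.0564
```

>>> apply_moves(claw=[0.9], travel=[[0, 0, 0.001]], angular=[[0, 0, 0]])

```text
time: 16.17
eef_pos: [0.601, 0.0809, 0.0796]
eef_rot: [0.0, 0.65, 0.76, -0.001]
wrist_force: [0.4, -0.6, -0.9]
finger_gap: 0.0567
```

>>> apply_moves(claw=[0.9], travel=[[0, 0, 0.001]], angular=[[0, 0, 0]])

```text
time: 16.25
eef_pos: [0.601, 0.081, 0.0808]
eef_rot: [0.0, 0.65, 0.76, -0.001]
wrist_force: [0.0, 0.2, -0.3]
finger_gap: 0.0559
```

>>> apply_moves(claw=[0.9], travel=[[0, 0, 0.001]], angular=[[0, 0, 0]])

```text
time: 16.33
eef_pos: [0.6008, 0.0809, 0.0817]
eef_rot: [0.0, 0.65, 0.76, -0.001]
wrist_force: [2.1, 0.3, -5.4]
finger_gap: 0.0563
```

>>> apply_moves(claw=[0.9, 0.9, 0.9, 0.9], travel=[[0, 0, -0.002], [0, 0, -0.002], [0, 0, -0.001], [0, 0, 0]], angular=[[0, 0, 0], [0, 0, 0], [0, 0, 0], [0, 0, 0]])

```text
time: 16.67
eef_pos: [0.6007, 0.0809, 0.0763]
eef_rot: [0.0, 0.65, 0.76, -0.001]
wrist_force: [-0.1, -0.1, -0.9]
finger_gap: 0.0564
```

Run:
```python
from h import *
sy()
```

```text
t16.67 pos [0.6007 0.0809 0.0763] F [-0.13 -0.06 -0.93] T [ 0.04 -0.   -0.03] gap 0.0564 rot
 [[-0.156  0.988 -0.   ]
 [ 0.988  0.156 -0.002]
 [-0.001 -0.001 -1.   ]]
stand frame s=0.1391 y=0.0000 jaw yaw 8.98 tilt vec [-4.0e-04 -1.6e-03 -1.0e+00] Faxial 0.04 Flat -0.14 Fz -0.93
```

Centred; now advance onto the rod.

>>> apply_moves(claw=[0.9, 0.9, 0.9, 0.9], travel=[[-0.0005, 0.004, 0], [-0.0005, 0.004, 0], [-0.0005, 0.004, 0], [-0.0005, 0.003, 0]], angular=[[0, 0, 0], [0, 0, 0], [0, 0, 0], [0, 0, 0]])

```text
time: 17.0
eef_pos: [0.5986, 0.0966, 0.076]
eef_rot: [0.0, 0.65, 0.76, -0.001]
wrist_force: [-0.2, 0.3, -0.5]
finger_gap: 0.0561
```

Run:
```python
from h import *
sy()
```

```text
t17.00 pos [0.5986 0.0966 0.076 ] F [-0.16  0.33 -0.53] T [0.01 0.01 0.05] gap 0.0561 rot
 [[-0.155  0.988 -0.001]
 [ 0.988  0.155 -0.002]
 [-0.002 -0.001 -1.   ]]
stand frame s=0.1233 y=0.0004 jaw yaw 8.91 tilt vec [-7.0e-04 -1.7e-03 -1.0e+00] Faxial -0.35 Flat -0.10 Fz -0.53
```

>>> apply_moves(claw=[0.9, 0.9, 0.9], travel=[[-0.001, 0.004, 0], [-0.0007, 0.004, 0], [-0.0005, 0.003, 0]], angular=[[0.001, 0, 0.001], [0, 0, 0], [0, 0, 0]])

```text
time: 17.25
eef_pos: [0.5961, 0.1097, 0.0762]
eef_rot: [-0.0, 0.649, 0.761, -0.0]
wrist_force: [0.6, 0.1, -1.4]
finger_gap: 0.0567
```

Run:
```python
from h import *
sy()
```

```text
t17.25 pos [0.5961 0.1097 0.0762] F [ 0.6   0.08 -1.38] T [-0.01 -0.01  0.02] gap 0.0567 rot
 [[-0.157  0.988 -0.   ]
 [ 0.988  0.157 -0.   ]
 [-0.    -0.    -1.   ]]
stand frame s=0.1100 y=-0.0000 jaw yaw 9.03 tilt vec [-4.e-04 -2.e-04 -1.e+00] Faxial 0.01 Flat 0.60 Fz -1.38
```

>>> apply_moves(claw=[0.9, 0.9, 0.9], travel=[[-0.0005, 0.004, 0], [-0.0006, 0.004, 0], [-0.0005, 0.003, 0]], angular=[[0, 0, 0], [0, 0, 0], [0, 0, 0]])

```text
time: 17.5
eef_pos: [0.5943, 0.1223, 0.0763]
eef_rot: [-0.0, 0.649, 0.761, -0.0]
wrist_force: [0.5, 0.3, -1.4]
finger_gap: 0.0562
```

Run:
```python
from h import *
import pickle
sy()
im=eyes.get_image('wrist')
cv2.imwrite('pics/w8.png',im)
```

```text
t17.50 pos [0.5943 0.1223 0.0763] F [ 0.47  0.32 -1.44] T [-0.07 -0.01  0.02] gap 0.0562 rot
 [[-0.158  0.988 -0.   ]
 [ 0.988  0.158 -0.   ]
 [ 0.    -0.    -1.   ]]
stand frame s=0.0972 y=0.0001 jaw yaw 9.07 tilt vec [-3.e-04 -0.e+00 -1.e+00] Faxial -0.25 Flat 0.51 Fz -1.44
```

View pics/w8.png

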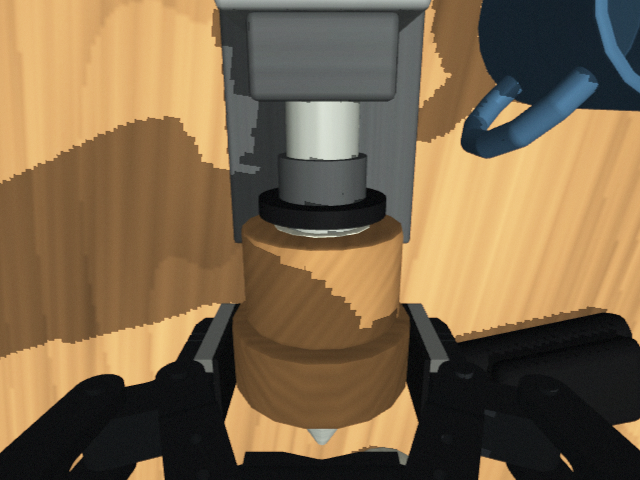

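>>> apply_moves(claw=[0.9, 0.9], travel=[[-0.0003, 0.002, 0], [-0.0003, 0.002, 0]], angular=[[0, 0, 0], [0, 0, 0]])

```text
time: 17.72
eef_pos: [0.5936, 0.1266, 0.0764]
eef_rot: [0.0, 0.649, 0.761, -0.0]
wrist_force: [0.8, -2.2, -0.1]
finger_gap: 0.0565
```

Run:
```python
from h import *
import pickle
sy()
```

```text
t17.72 pos [0.5936 0.1266 0.0764] F [ 0.79 -2.15 -0.13] T [-0.61 -0.02 -0.01] gap 0.0565 rot
 [[-0.158  0.987 -0.   ]
 [ 0.987  0.158 -0.001]
 [-0.001 -0.    -1.   ]]
stand frame s=0.0929 y=0.0001 jaw yaw 9.09 tilt vec [-3.e-04 -7.e-04 -1.e+00] Faxial 2.25 Flat 0.45 Fz -0.13
```

>>> apply_moves(claw=[-0.3, -0.6, -1, -1, -1, -1, -1], travel=[[0, 0, 0], [0, 0, 0], [0, 0, 0], [0, 0, 0], [0, 0, 0.02], [0, 0, 0.035], [0, 0, 0.035]], angular=[[0, 0, 0], [0, 0, 0], [0, 0, 0], [0, 0, 0], [0, 0, 0], [0, 0, 0], [0, 0, 0]])

```text
time: 18.3
eef_pos: [0.5884, 0.1249, 0.1613]
eef_rot: [-0.005, 0.649, 0.761, -0.006]
wrist_force: [0.2, 0.1, -0.3]
finger_gap: 0.0855
```

Run:
```python
from h import *
sy()
b=eyes.get_image('side')
a=eyes.get_image('scene')
cv2.imwrite('pics/d6.png',np.hstack([cv2.resize(a[230:330,330:430],None,fx=4,fy=4,interpolation=cv2.INTER_CUBIC),cv2.resize(b[190:290,220:320],None,fx=4,fy=4,interpolation=cv2.INTER_CUBIC)]))
```

```text
t18.30 pos [0.5884 0.1249 0.1613] F [ 0.19  0.05 -0.26] T [ 0.   -0.08 -0.01] gap 0.0855 rot
 [[-0.158  0.987 -0.015]
 [ 0.987  0.158 -0.003]
 [-0.001 -0.015 -1.   ]]
stand frame s=0.0938 y=-0.0053 jaw yaw 9.09 tilt vec [-0.0146 -0.0032 -0.9999] Faxial -0.02 Flat 0.20 Fz -0.26
```

View pics/d6.png

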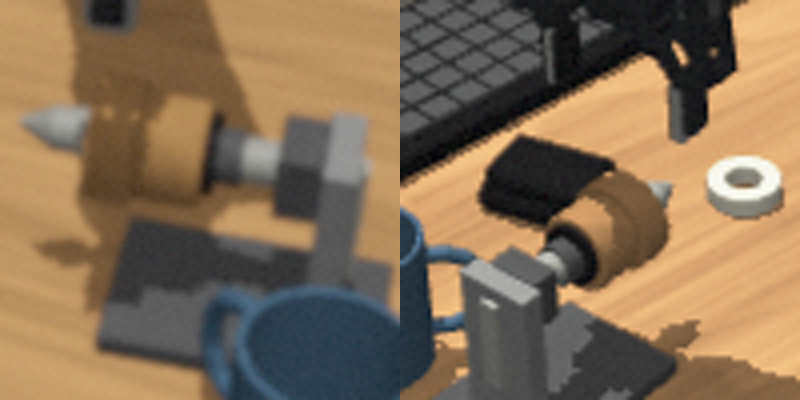

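>>> apply_moves(claw=[-1, -1, -1, -1, -1, -1, -1, -1], travel=[[0.009, -0.035, 0.004], [0.009, -0.036, 0], [0.009, -0.036, 0], [0.009, -0.036, 0], [0.009, -0.036, 0], [0.01, -0.036, -0.005], [0.007, -0.02, -0.005], [0, 0, 0]], angular=[[0.003, -0.014, -0.056], [0, 0, -0.056], [0, 0, -0.056], [0, 0, -0.056], [0, 0, -0.056], [0, 0, -0.056], [0, 0, -0.056], [0, 0, 0]])

```text
time: 19.07
eef_pos: [0.656, -0.1141, 0.1631]
eef_rot: [0.007, 0.788, 0.615, 0.009]
wrist_force: [0.0, 0.9, -0.3]
finger_gap: 0.0855
```

>>> apply_moves(claw=[-1], travel=[[0, 0, 0]], angular=[[0, 0, 0]])

```text
time: 19.15
eef_pos: [0.6559, -0.1147, 0.1623]
eef_rot: [0.007, 0.789, 0.614, 0.009]
wrist_force: [-0.9, 1.0, -0.7]
finger_gap: 0.0857
```

Run:
```python
from h import *
import pickle
sy()
m=eyes.camera_model('wrist');im=eyes.get_image('wrist')
cv2.imwrite('pics/w9.png',im); pickle.dump(m,open('w9.pkl','wb'))
```

```text
t19.15 pos [ 0.6559 -0.1147  0.1623] F [-0.93  0.98 -0.74] T [0.04 0.05 0.05] gap 0.0857 rot
 [[ 0.245  0.969  0.022]
 [ 0.97  -0.245 -0.   ]
 [ 0.005  0.022 -1.   ]]
stand frame s=0.3410 y=0.0240 jaw yaw -14.19 tilt vec [ 2.210e-02 -4.000e-04 -9.998e-01] Faxial -1.11 Flat -0.76 Fz -0.74
```

View pics/w9.png

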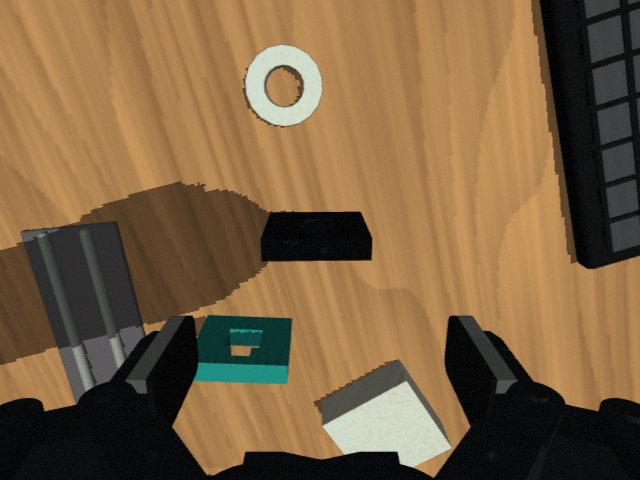

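Run:
```python
import cv2,numpy as np
a=cv2.imread("pics/w9.png")
c=cv2.resize(a[200:275,245:390],None,fx=5,fy=5,interpolation=cv2.INTER_CUBIC)
c=(255*np.clip(c/255.*1.0,0,1)**0.45).astype('uint8')
cv2.imwrite("pics/w9a.png",c)
```

```text
(no output)
```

View pics/w9a.png

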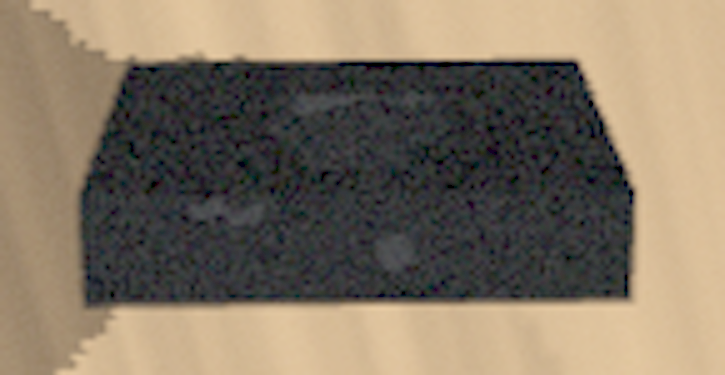

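Run:
```python
from h import *
import pickle
m=pickle.load(open('w9.pkl','rb'))
f=lambda x,y:((x+.5)/5-.5+245,(y+.5)/5-.5+200)
c=np.array([atz(m,f(*p),.064)[:2] for p in [(82,190),(632,188),(630,297),(86,303)]])
print(c.round(4),c.mean(0).round(4),[np.linalg.norm(c[i]-c[(i+1)%4]).round(4) for i in range(4)],[np.degrees(np.arctan2(*(c[i]-c[j])[::-1])).round(2) for i,j in((1,0),(2,3))])
b=np.array([atz(m,f(*p),0)[:2] for p in [(130,63),(577,62)]]);print(b,np.degrees(np.arctan2(*(b[1]-b[0])[::-1])),np.linalg.norm(b[1]-b[0]))
```

```text
[[ 0.6235 -0.1065]
 [ 0.6865 -0.1226]
 [ 0.6833 -0.136 ]
 [ 0.6199 -0.1202]] [ 0.6533 -0.1213] [np.float64(0.065), np.float64(0.0138), np.float64(0.0654), np.float64(0.0142)] [np.float64(-14.32), np.float64(-13.93)]
[[ 0.62311492 -0.10731358]
 [ 0.68665903 -0.12353957]] -14.324377425802542 0.06558304675134313
```

>>> apply_moves(claw=[-1, -1, -1, -1, -1], travel=[[-0.002, -0.004, -0.02], [-0.001, -0.003, -0.025], [0, 0, -0.025], [0, 0, -0.01], [0, 0, 0]], angular=[[0, 0.022, 0], [0, 0, 0], [0, 0, 0], [0, 0, 0], [0, 0, 0]])

```text
time: 19.62
eef_pos: [0.6539, -0.1089, 0.0816]
eef_rot: [-0.001, 0.784, 0.62, 0.003]
wrist_force: [-1.0, 0.1, 0.0]
finger_gap: 0.0853
```

Run:
```python
from h import *
sy()
```

```text
t19.62 pos [ 0.6539 -0.1089  0.0816] F [-0.98  0.14  0.05] T [ 0.   -0.04  0.  ] gap 0.0853 rot
 [[ 0.23   0.973  0.003]
 [ 0.973 -0.23   0.006]
 [ 0.006  0.002 -1.   ]]
stand frame s=0.3348 y=0.0229 jaw yaw -13.32 tilt vec [ 0.0032  0.0056 -1.    ] Faxial -0.29 Flat -0.94 Fz 0.05
```

>>> apply_moves(claw=[-1, -1, -1, -1, -1, -1, -1], travel=[[0, -0.007, 0], [0, -0.007, 0], [0, -0.001, -0.012], [0, -0.001, -0.016], [0, -0.001, -0.016], [0, 0, -0.006], [0, 0, 0]], angular=[[-0.005, 0.003, -0.013], [0, 0, 0], [0, 0, 0], [0, 0, 0], [0, 0, 0], [0, 0, 0], [0, 0, 0]])

```text
time: 20.2
eef_pos: [0.6586, -0.1246, 0.0358]
eef_rot: [0.003, 0.787, 0.616, 0.004]
wrist_force: [0.1, 0.0, 0.2]
finger_gap: 0.0853
```

Run:
```python
from h import *
sy()
```

```text
t20.20 pos [ 0.6586 -0.1246  0.0358] F [0.07 0.03 0.22] T [0.01 0.02 0.03] gap 0.0853 rot
 [[ 0.24   0.971  0.011]
 [ 0.971 -0.24  -0.   ]
 [ 0.003  0.011 -1.   ]]
stand frame s=0.3511 y=0.0252 jaw yaw -13.91 tilt vec [ 0.011  -0.     -0.9999] Faxial -0.02 Flat 0.07 Fz 0.22
```

>>> apply_moves(claw=[-1, -1, -1, -1, -1], travel=[[-0.005, 0.003, 0], [-0.001, 0, -0.01], [0, 0, -0.008], [0, 0, -0.002], [0, 0, 0]], angular=[[0, 0.011, -0.003], [0, 0, 0], [0, 0, 0], [0, 0, 0], [0, 0, 0]])

```text
time: 20.62
eef_pos: [0.6537, -0.1215, 0.0166]
eef_rot: [0.001, 0.789, 0.615, 0.001]
wrist_force: [0.0, 0.6, -0.0]
finger_gap: 0.0856
```

Run:
```python
from h import *
sy()
```

```text
t20.62 pos [ 0.6537 -0.1215  0.0166] F [ 0.01  0.58 -0.04] T [-0.06 -0.01  0.  ] gap 0.0856 rot
 [[ 0.244  0.97   0.003]
 [ 0.97  -0.244 -0.   ]
 [ 0.     0.003 -1.   ]]
stand frame s=0.3473 y=0.0208 jaw yaw -14.12 tilt vec [ 2.8e-03 -4.0e-04 -1.0e+00] Faxial -0.58 Flat 0.10 Fz -0.04
```

>>> apply_moves(claw=[0.9, 0.9, 0.9, 0.9, 0.9], travel=[[0, 0, 0], [0, 0, 0], [0, 0, 0], [0, 0, 0], [0, 0, 0]], angular=[[0, 0.003, 0], [0, 0, 0], [0, 0, 0], [0, 0, 0], [0, 0, 0]])

```text
time: 21.03
eef_pos: [0.6546, -0.1214, 0.0176]
eef_rot: [0.001, 0.789, 0.615, 0.0]
wrist_force: [-0.1, 0.5, -0.7]
finger_gap: 0.0651
```

Run:
```python
from h import *
sy()
```

```text
t21.03 pos [ 0.6546 -0.1214  0.0176] F [-0.1   0.48 -0.75] T [-0.01  0.05 -0.03] gap 0.0651 rot
 [[ 0.244  0.97   0.001]
 [ 0.97  -0.244 -0.001]
 [-0.     0.001 -1.   ]]
stand frame s=0.3473 y=0.0217 jaw yaw -14.11 tilt vec [ 1.1e-03 -6.0e-04 -1.0e+00] Faxial -0.49 Flat -0.03 Fz -0.75
```

>>> apply_moves(claw=[0.9, 0.9, 0.9, 0.9, 0.9, 0.9, 0.9, 0.9], travel=[[0, 0, 0.03], [0, 0, 0.035], [-0.005, 0.015, 0.02], [-0.01, 0.033, 0.005], [-0.01, 0.033, 0], [-0.01, 0.033, 0], [-0.008, 0.025, 0], [0, 0.005, 0]], angular=[[0, 0, 0], [0, 0, 0], [0, 0, 0.07], [0, 0, 0.08], [0, 0, 0.08], [0, 0, 0.08], [0, 0, 0.08], [0, 0, 0]])

```text
time: 21.7
eef_pos: [0.6085, 0.0222, 0.1119]
eef_rot: [0.003, 0.651, 0.759, -0.0]
wrist_force: [-0.7, 0.7, -0.6]
finger_gap: 0.0653
```

Run:
```python
from h import *
sy()
```

```text
t21.70 pos [0.6085 0.0222 0.1119] F [-0.71  0.71 -0.65] T [0.07 0.06 0.01] gap 0.0653 rot
 [[-0.153  0.988  0.004]
 [ 0.988  0.153 -0.005]
 [-0.006  0.004 -1.   ]]
stand frame s=0.1983 y=-0.0015 jaw yaw 8.77 tilt vec [ 0.0044 -0.0051 -1.    ] Faxial -0.82 Flat -0.59 Fz -0.65
```

>>> apply_moves(claw=[0.9, 0.9, 0.9, 0.9, 0.9], travel=[[0.001, 0, -0.012], [0.001, 0.004, -0.012], [0, 0.004, -0.004], [0, 0.002, 0], [0, 0, 0]], angular=[[0.005, 0.004, 0.004], [0, 0, 0], [0, 0, 0], [0, 0, 0], [0, 0, 0]])

```text
time: 22.12
eef_pos: [0.6107, 0.0315, 0.0798]
eef_rot: [-0.0, 0.651, 0.759, -0.001]
wrist_force: [-0.2, -1.4, -0.2]
finger_gap: 0.0651
```

Run:
```python
from h import *
import pickle
sy()
m=eyes.camera_model('wrist');im=eyes.get_image('wrist')
cv2.imwrite('pics/w10.png',im); pickle.dump(m,open('w10.pkl','wb'))
```

```text
t22.12 pos [0.6107 0.0315 0.0798] F [-0.18 -1.38 -0.2 ] T [0.02 0.01 0.04] gap 0.0651 rot
 [[-0.154  0.988 -0.001]
 [ 0.988  0.154 -0.001]
 [-0.001 -0.001 -1.   ]]
stand frame s=0.1895 y=0.0021 jaw yaw 8.83 tilt vec [-1.2e-03 -9.0e-04 -1.0e+00] Faxial 1.34 Flat -0.39 Fz -0.20
```

View pics/w10.png

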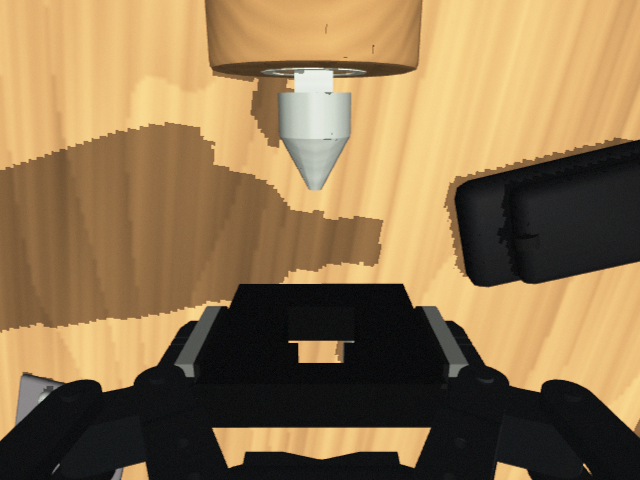

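>>> apply_moves(claw=[0.9, 0.9, 0.9, 0.9, 0.9, 0.9, 0.9], travel=[[-0.002, 0.003, -0.001], [-0.002, 0.006, -0.0005], [-0.001, 0.007, 0], [-0.001, 0.007, 0], [-0.001, 0.005, 0], [0, 0.002, 0], [0, 0, 0]], angular=[[0.001, -0.001, 0.002], [0, 0, 0], [0, 0, 0], [0, 0, 0], [0, 0, 0], [0, 0, 0], [0, 0, 0]])

```text
time: 22.75
eef_pos: [0.6037, 0.0624, 0.0789]
eef_rot: [0.001, 0.651, 0.759, 0.0]
wrist_force: [0.4, 0.1, -0.3]
finger_gap: 0.0656
```

Run:
```python
from h import *
sy()
```

```text
t22.75 pos [0.6037 0.0624 0.0789] F [ 0.45  0.11 -0.26] T [ 0.02  0.04 -0.  ] gap 0.0656 rot
 [[-0.152  0.988  0.001]
 [ 0.988  0.152 -0.001]
 [-0.001  0.001 -1.   ]]
stand frame s=0.1579 y=0.0001 jaw yaw 8.74 tilt vec [ 1.2e-03 -5.0e-04 -1.0e+00] Faxial -0.04 Flat 0.46 Fz -0.26
```

>>> apply_moves(claw=[0.9, 0.9, 0.9, 0.9, 0.9], travel=[[-0.0005, 0.005, -0.0008], [-0.001, 0.005, 0], [-0.001, 0.006, 0], [-0.001, 0.005, 0], [0, 0.0, 0]], angular=[[0, 0.001, 0.004], [0, 0, 0], [0, 0, 0], [0, 0, 0], [0, 0, 0]])

```text
time: 23.17
eef_pos: [0.6001, 0.0858, 0.0784]
eef_rot: [0.0, 0.649, 0.76, 0.0]
wrist_force: [-0.5, 0.4, -0.6]
finger_gap: 0.0655
```

Run:
```python
from h import *
sy()
```

```text
t23.17 pos [0.6001 0.0858 0.0784] F [-0.5   0.39 -0.57] T [-0.    0.   -0.05] gap 0.0655 rot
 [[-0.156  0.988  0.001]
 [ 0.988  0.156 -0.   ]
 [-0.     0.001 -1.   ]]
stand frame s=0.1341 y=0.0002 jaw yaw 9.0 tilt vec [ 9.e-04 -3.e-04 -1.e+00] Faxial -0.47 Flat -0.43 Fz -0.57
```

>>> apply_moves(claw=[0.9, 0.9], travel=[[0, 0, 0.001], [0, 0, 0.001]], angular=[[0, 0, 0], [0, 0, 0]])

```text
time: 23.33
eef_pos: [0.5998, 0.0864, 0.0803]
eef_rot: [0.0, 0.649, 0.761, -0.0]
wrist_force: [0.1, -0.3, -0.8]
finger_gap: 0.0654
```

>>> apply_moves(claw=[0.9], travel=[[0, 0, 0.001]], angular=[[0, 0, 0]])

```text
time: 23.42
eef_pos: [0.5998, 0.0862, 0.0813]
eef_rot: [0.0, 0.649, 0.761, -0.0]
wrist_force: [-0.2, -0.2, -0.1]
finger_gap: 0.0652
```

>>> apply_moves(claw=[0.9], travel=[[0, 0, 0.001]], angular=[[0, 0, 0]])

```text
time: 23.5
eef_pos: [0.5998, 0.0859, 0.0824]
eef_rot: [0.0, 0.649, 0.761, -0.0]
wrist_force: [-0.1, -0.1, -2.8]
finger_gap: 0.0653
```

>>> apply_moves(claw=[0.9], travel=[[0, 0, 0.001]], angular=[[0, 0, 0]])

```text
time: 23.58
eef_pos: [0.5997, 0.0854, 0.0831]
eef_rot: [0.0, 0.649, 0.76, -0.0]
wrist_force: [1.9, 0.2, -7.6]
finger_gap: 0.0653
```

>>> apply_moves(claw=[0.9, 0.9, 0.9], travel=[[0, 0, -0.003], [0, 0, -0.0016], [0, 0, 0]], angular=[[0, 0, 0], [0, 0, 0], [0, 0, 0]])

```text
time: 23.83
eef_pos: [0.5999, 0.0845, 0.0783]
eef_rot: [0.001, 0.65, 0.76, -0.001]
wrist_force: [-0.2, 0.3, 0.4]
finger_gap: 0.0649
```

Run:
```python
from h import *
sy()
```

```text
t23.83 pos [0.5999 0.0845 0.0783] F [-0.19  0.27  0.39] T [-0.01  0.04 -0.01] gap 0.0649 rot
 [[-0.155  0.988  0.   ]
 [ 0.988  0.155 -0.001]
 [-0.001 -0.    -1.   ]]
stand frame s=0.1354 y=-0.0002 jaw yaw 8.93 tilt vec [ 1.0e-04 -1.5e-03 -1.0e+00] Faxial -0.29 Flat -0.15 Fz 0.39
```

>>> apply_moves(claw=[0.9, 0.9, 0.9], travel=[[-0.0003, 0.003, -0.0002], [-0.0005, 0.003, 0], [-0.0005, 0.003, 0]], angular=[[0.001, 0, 0.001], [0, 0, 0], [0, 0, 0]])

```text
time: 24.08
eef_pos: [0.5988, 0.0931, 0.078]
eef_rot: [0.0, 0.65, 0.76, -0.0]
wrist_force: [0.4, 0.6, -0.4]
finger_gap: 0.0651
```

>>> apply_moves(claw=[0.9], travel=[[-0.0005, 0.003, 0]], angular=[[0, 0, 0]])

```text
time: 24.17
eef_pos: [0.5982, 0.0967, 0.0781]
eef_rot: [0.0, 0.65, 0.76, -0.0]
wrist_force: [-0.8, 0.4, -0.6]
finger_gap: 0.0654
```

Run:
```python
from h import *
sy()
```

```text
t24.17 pos [0.5982 0.0967 0.0781] F [-0.81  0.44 -0.56] T [-0.01  0.03  0.02] gap 0.0654 rot
 [[-0.155  0.988  0.   ]
 [ 0.988  0.155 -0.001]
 [-0.001  0.    -1.   ]]
stand frame s=0.1232 y=0.0000 jaw yaw 8.91 tilt vec [ 2.e-04 -6.e-04 -1.e+00] Faxial -0.56 Flat -0.73 Fz -0.56
```

>>> apply_moves(claw=[0.9, 0.9, 0.9], travel=[[-0.0005, 0.003, 0], [-0.0005, 0.003, 0], [-0.0005, 0.002, 0]], angular=[[0, 0, 0.001], [0, 0, 0], [0, 0, 0]])

```text
time: 24.42
eef_pos: [0.5966, 0.1067, 0.0784]
eef_rot: [0.0, 0.649, 0.761, 0.0]
wrist_force: [-0.3, -0.5, -0.3]
finger_gap: 0.0653
```

Run:
```python
from h import *
sy()
```

```text
t24.42 pos [0.5966 0.1067 0.0784] F [-0.33 -0.52 -0.34] T [ 0.03 -0.02 -0.04] gap 0.0653 rot
 [[-0.157  0.988  0.001]
 [ 0.988  0.157  0.   ]
 [-0.     0.001 -1.   ]]
stand frame s=0.1130 y=-0.0000 jaw yaw 9.04 tilt vec [ 6.e-04  1.e-04 -1.e+00] Faxial 0.46 Flat -0.41 Fz -0.34
```

>>> apply_moves(claw=[0.9, 0.9], travel=[[-0.0003, 0.002, -0.0003], [-0.0003, 0.002, 0]], angular=[[0, 0, 0], [0, 0, 0]])

```text
time: 24.58
eef_pos: [0.596, 0.1102, 0.0782]
eef_rot: [0.001, 0.649, 0.761, -0.0]
wrist_force: [-0.1, -4.4, 0.5]
finger_gap: 0.065
```

Run:
```python
from h import *
sy()
```

```text
t24.58 pos [0.596  0.1102 0.0782] F [-0.09 -4.37  0.53] T [-0.78 -0.04  0.01] gap 0.065 rot
 [[-0.157  0.988  0.001]
 [ 0.988  0.157 -0.002]
 [-0.002  0.    -1.   ]]
stand frame s=0.1094 y=-0.0000 jaw yaw 9.04 tilt vec [ 8.0e-04 -1.6e-03 -1.0e+00] Faxial 4.30 Flat -0.77 Fz 0.53
```

>>> apply_moves(claw=[0.9, 0.9], travel=[[-0.0003, 0.002, 0], [-0.0003, 0.002, 0]], angular=[[0, 0, 0], [0, 0, 0]])

```text
time: 24.75
eef_pos: [0.5957, 0.1118, 0.0782]
eef_rot: [0.002, 0.65, 0.76, -0.002]
wrist_force: [0.7, -5.1, 0.4]
finger_gap: 0.0654
```

Run:
```python
from h import *
sy()
```

```text
t24.75 pos [0.5957 0.1118 0.0782] F [ 0.7  -5.15  0.39] T [-0.91 -0.02  0.08] gap 0.0654 rot
 [[-0.155  0.988  0.001]
 [ 0.988  0.155 -0.005]
 [-0.005 -0.    -1.   ]]
stand frame s=0.1078 y=-0.0001 jaw yaw 8.93 tilt vec [ 6.e-04 -5.e-03 -1.e+00] Faxial 5.19 Flat -0.11 Fz 0.39
```

>>> apply_moves(claw=[0.9, 0.9], travel=[[-0.0004, 0.003, 0], [-0.0004, 0.003, 0]], angular=[[0.006, 0, 0], [0.002, 0, 0]])

```text
time: 24.92
eef_pos: [0.5951, 0.115, 0.0781]
eef_rot: [0.0, 0.651, 0.759, -0.0]
wrist_force: [-0.2, -8.0, 2.2]
finger_gap: 0.0653
```

Run:
```python
from h import *
sy()
```

```text
t24.92 pos [0.5951 0.115  0.0781] F [-0.16 -8.01  2.24] T [-1.42 -0.04  0.1 ] gap 0.0653 rot
 [[-0.153  0.988  0.   ]
 [ 0.988  0.153 -0.   ]
 [-0.     0.    -1.   ]]
stand frame s=0.1046 y=-0.0002 jaw yaw 8.8 tilt vec [ 2.e-04 -4.e-04 -1.e+00] Faxial 7.89 Flat -1.40 Fz 2.24
```

>>> apply_moves(claw=[0.9, 0.9], travel=[[-0.0004, 0.003, 0], [-0.0004, 0.003, 0]], angular=[[0.003, 0, 0], [0.003, 0, 0]])

```text
time: 25.08
eef_pos: [0.5946, 0.1169, 0.0781]
eef_rot: [-0.0, 0.652, 0.758, 0.0]
wrist_force: [0.7, -8.2, 3.0]
finger_gap: 0.0649
```

Run:
```python
from h import *
sy()
```

```text
t25.08 pos [0.5946 0.1169 0.0781] F [ 0.74 -8.25  3.02] T [-1.63 -0.02  0.15] gap 0.0649 rot
 [[-0.15   0.989 -0.   ]
 [ 0.989  0.15   0.001]
 [ 0.001 -0.    -1.   ]]
stand frame s=0.1026 y=-0.0004 jaw yaw 8.65 tilt vec [-4.e-04  8.e-04 -1.e+00] Faxial 8.26 Flat -0.55 Fz 3.02
```

>>> apply_moves(claw=[0.9, 0.9], travel=[[-0.0002, 0.004, 0], [-0.0002, 0.004, 0]], angular=[[0.001, 0, 0.006], [0.001, 0, 0.002]])

```text
time: 25.25
eef_pos: [0.5946, 0.1191, 0.078]
eef_rot: [0.001, 0.65, 0.76, -0.002]
wrist_force: [-0.2, -9.2, 3.8]
finger_gap: 0.0657
```

Run:
```python
from h import *
import pickle
sy()
im=eyes.get_image('wrist')
cv2.imwrite('pics/w11.png',im); pickle.dump(eyes.camera_model('wrist'),open('w11.pkl','wb'))
a=eyes.get_image('scene')
cv2.imwrite('pics/d11.png',cv2.resize(a[220:320,320:440],None,fx=6,fy=6,interpolation=cv2.INTER_CUBIC))
```

```text
t25.25 pos [0.5946 0.1191 0.078 ] F [-0.18 -9.21  3.84] T [-1.76  0.19  0.13] gap 0.0657 rot
 [[-0.154  0.988 -0.001]
 [ 0.988  0.154 -0.004]
 [-0.004 -0.002 -1.   ]]
stand frame s=0.1004 y=-0.0000 jaw yaw 8.87 tilt vec [-0.0013 -0.0038 -1.    ] Faxial 9.06 Flat -1.62 Fz 3.84
```

View pics/w11.png

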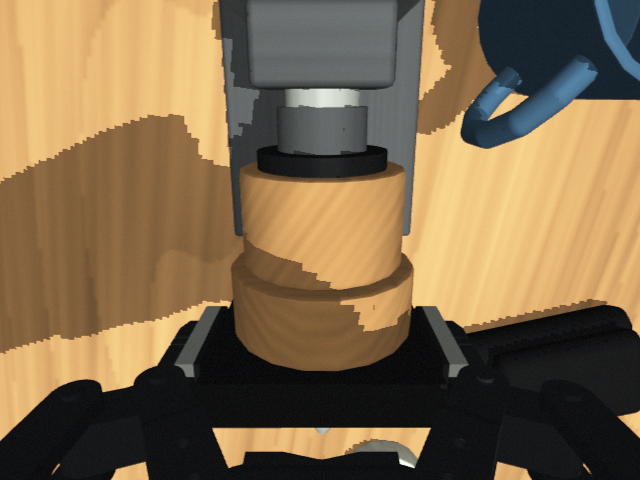

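View pics/d11.png

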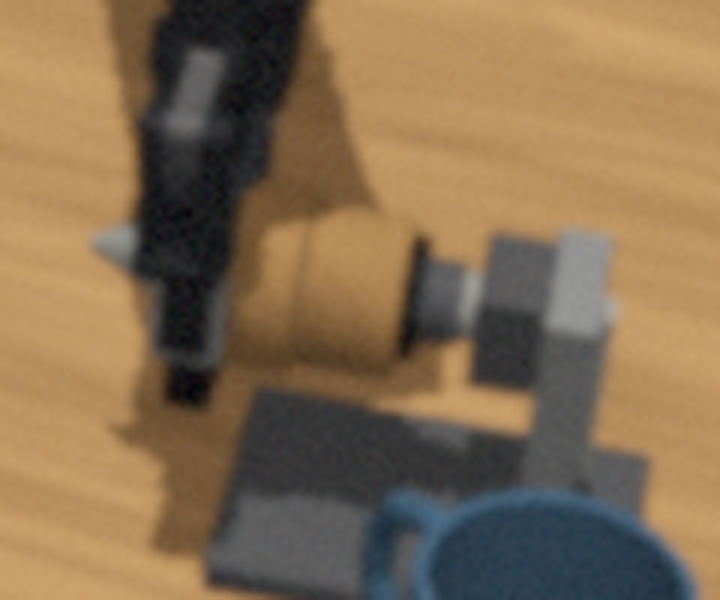

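Run:
```python
from h import *
import pickle
m=pickle.load(open('w11.pkl','rb'))
for nm,u,z,off in [('narrow outer top',(322,368),.1201,.007),('narrow inner top',(322,300),.1201,.029),('wide inner top',(322,181),.1161,.059),('cap top outer edge',(320,427),.0924+.032,-.007),('cap top inner edge',(420,385),.0924+.032,.007)]:
    X=atz(m,u,z); v=(X[:2]-o); print(nm,X.round(4),'s',(v@d).round(4),'-> cap centre',(v@d+off).round(4))
```

```text
narrow outer top [0.5933 0.1269 0.1201] s 0.0925 -> cap centre 0.0995
narrow inner top [0.5901 0.1473 0.1201] s 0.0719 -> cap centre 0.1009
wide inner top [0.5853 0.1774 0.1161] s 0.0414 -> cap centre 0.1004
cap top outer edge [0.5953 0.1109 0.1244] s 0.1086 -> cap centre 0.1016
cap top inner edge [0.6195 0.1287 0.1244] s 0.0948 -> cap centre 0.1018
```

>>> apply_moves(claw=[0.9, 0.9], travel=[[-0.0004, 0.003, 0], [-0.0003, 0.0025, -0.0015]], angular=[[0.004, 0.001, 0.002], [0.001, 0, 0.001]])

```text
time: 25.52
eef_pos: [0.5946, 0.1198, 0.0768]
eef_rot: [0.0, 0.651, 0.759, -0.002]
wrist_force: [0.3, -7.0, 4.5]
finger_gap: 0.0655
```

Run:
```python
from h import *
sy()
```

```text
t25.52 pos [0.5946 0.1198 0.0768] F [ 0.34 -7.01  4.46] T [-1.45 -0.02  0.11] gap 0.0655 rot
 [[-0.154  0.988 -0.002]
 [ 0.988  0.154 -0.004]
 [-0.004 -0.003 -1.   ]]
stand frame s=0.0998 y=0.0001 jaw yaw 8.84 tilt vec [-0.0023 -0.0042 -1.    ] Faxial 6.98 Flat -0.76 Fz 4.46
```

>>> apply_moves(claw=[0.9, 0.9], travel=[[-0.0004, 0.0025, -0.002], [-0.0004, 0.0025, -0.002]], angular=[[0.003, -0.001, 0.002], [0.001, 0, 0.001]])

```text
time: 25.68
eef_pos: [0.5951, 0.1198, 0.0733]
eef_rot: [0.002, 0.651, 0.759, -0.002]
wrist_force: [0.4, -7.9, 4.0]
finger_gap: 0.0656
```

Run:
```python
from h import *
sy()
```

```text
t25.68 pos [0.5951 0.1198 0.0733] F [ 0.38 -7.89  4.  ] T [-1.54  0.08  0.06] gap 0.0656 rot
 [[-0.153  0.988 -0.   ]
 [ 0.988  0.153 -0.006]
 [-0.005 -0.001 -1.   ]]
stand frame s=0.0998 y=0.0005 jaw yaw 8.78 tilt vec [-3.0e-04 -5.5e-03 -1.0e+00] Faxial 7.85 Flat -0.86 Fz 4.00
```

>>> apply_moves(claw=[0.9, 0.9], travel=[[-0.0008, 0.0025, -0.002], [-0.0006, 0.0025, -0.002]], angular=[[0.005, 0, 0.003], [0.002, 0, 0.001]])

```text
time: 25.85
eef_pos: [0.5952, 0.1199, 0.0698]
eef_rot: [0.002, 0.651, 0.759, -0.001]
wrist_force: [0.1, -8.7, 3.8]
finger_gap: 0.0652
```

Run:
```python
from h import *
sy()
```

```text
t25.85 pos [0.5952 0.1199 0.0698] F [ 0.06 -8.73  3.8 ] T [-1.49 -0.01  0.14] gap 0.0652 rot
 [[-0.153  0.988  0.001]
 [ 0.988  0.153 -0.004]
 [-0.004  0.001 -1.   ]]
stand frame s=0.0997 y=0.0006 jaw yaw 8.79 tilt vec [ 0.0012 -0.0036 -1.    ] Faxial 8.63 Flat -1.30 Fz 3.80
```

>>> apply_moves(claw=[0.9, 0.9], travel=[[-0.0008, 0.002, -0.0015], [-0.0006, 0.002, -0.001]], angular=[[0.004, 0.001, 0.003], [0.002, 0, 0.001]])

```text
time: 26.02
eef_pos: [0.595, 0.1199, 0.0675]
eef_rot: [0.001, 0.651, 0.759, -0.0]
wrist_force: [0.9, -6.9, 2.9]
finger_gap: 0.0653
```

>>> apply_moves(claw=[0.9], travel=[[-0.0006, 0.002, -0.001]], angular=[[0.002, 0, 0.001]])

```text
time: 26.1
eef_pos: [0.5951, 0.1199, 0.0667]
eef_rot: [0.001, 0.651, 0.759, 0.0]
wrist_force: [0.8, -6.8, 2.7]
finger_gap: 0.0646
```

Run:
```python
from h import *
sy()
```

```text
t26.10 pos [0.5951 0.1199 0.0667] F [ 0.83 -6.85  2.67] T [-1.3  -0.07  0.13] gap 0.0646 rot
 [[-0.153  0.988  0.002]
 [ 0.988  0.153 -0.001]
 [-0.002  0.002 -1.   ]]
stand frame s=0.0997 y=0.0005 jaw yaw 8.78 tilt vec [ 0.002  -0.0014 -1.    ] Faxial 6.89 Flat -0.25 Fz 2.67
```

Nearly seated (expected about 0.0662). One or two more millimetres until Fz rises.

>>> apply_moves(claw=[0.9], travel=[[-0.0006, 0.002, -0.001]], angular=[[0.001, 0.001, 0.001]])

```text
time: 26.18
eef_pos: [0.5951, 0.1199, 0.0659]
eef_rot: [0.001, 0.651, 0.759, -0.0]
wrist_force: [0.6, -7.5, 2.4]
finger_gap: 0.0653
```

>>> apply_moves(claw=[0.9], travel=[[-0.0006, 0.002, -0.001]], angular=[[0.001, 0, 0.001]])

```text
time: 26.27
eef_pos: [0.5951, 0.1198, 0.0653]
eef_rot: [0.002, 0.651, 0.759, -0.001]
wrist_force: [-2.8, -8.5, 14.2]
finger_gap: 0.0654
```

>>> apply_moves(claw=[0.9, 0.9, 0.9], travel=[[0, 0, 0.0005], [0, -0.001, 0], [0, -0.001, 0]], angular=[[0, 0, 0], [0, 0, 0], [0, 0, 0]])

```text
time: 26.52
eef_pos: [0.5952, 0.1166, 0.0657]
eef_rot: [0.002, 0.652, 0.758, -0.001]
wrist_force: [-0.3, 3.6, -1.2]
finger_gap: 0.0652
```

Run:
```python
from h import *
sy()
```

```text
t26.52 pos [0.5952 0.1166 0.0657] F [-0.33  3.64 -1.19] T [ 0.61 -0.01  0.  ] gap 0.0652 rot
 [[-0.15   0.989  0.002]
 [ 0.989  0.15  -0.004]
 [-0.004  0.001 -1.   ]]
stand frame s=0.1030 y=0.0002 jaw yaw 8.62 tilt vec [ 0.0021 -0.0042 -1.    ] Faxial -3.65 Flat 0.25 Fz -1.19
```

>>> apply_moves(claw=[0.2, -0.1, -0.4, -0.7, -1, -1, -1], travel=[[0, 0.0005, 0], [0, 0, 0], [0, 0, 0], [0, 0, 0], [0, 0, 0], [0, 0, 0], [0, 0, 0]], angular=[[0, 0, 0], [0, 0, 0], [0, 0, 0], [0, 0, 0], [0, 0, 0], [0, 0, 0], [0, 0, 0]])

```text
time: 27.1
eef_pos: [0.595, 0.1204, 0.066]
eef_rot: [0.001, 0.651, 0.759, 0.001]
wrist_force: [0.7, 0.0, 0.9]
finger_gap: 0.0848
```

Run:
```python
from h import *
sy()
im=eyes.get_image('wrist')
cv2.imwrite('pics/w12.png',im)
```

```text
t27.10 pos [0.595  0.1204 0.066 ] F [0.66 0.03 0.87] T [ 0.03 -0.02 -0.02] gap 0.0848 rot
 [[-0.152  0.988  0.002]
 [ 0.988  0.152 -0.   ]
 [-0.001  0.002 -1.   ]]
stand frame s=0.0992 y=0.0006 jaw yaw 8.73 tilt vec [ 2.5e-03 -2.0e-04 -1.0e+00] Faxial 0.08 Flat 0.65 Fz 0.87
```

View pics/w12.png

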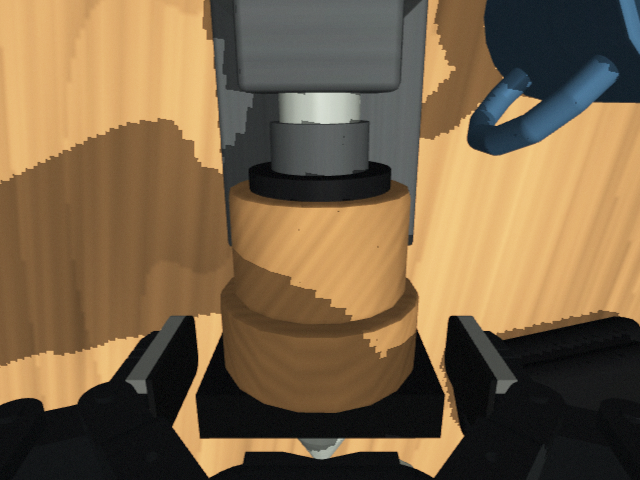

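>>> apply_moves(claw=[-1, -1, -1, -1, -1, -1, -1], travel=[[0, 0, 0.01], [0, 0, 0.015], [0, 0, 0.02], [0, 0, 0.025], [0, 0, 0.03], [0, -0.01, 0.03], [0, 0, 0]], angular=[[0, 0, 0], [0, 0, 0], [0, 0, 0], [0, 0, 0], [0, 0, 0], [0, 0, 0], [0, 0, 0]])

```text
time: 27.73
eef_pos: [0.5922, 0.1125, 0.2036]
eef_rot: [-0.001, 0.65, 0.76, 0.0]
wrist_force: [0.4, -0.5, -0.0]
finger_gap: 0.0856
```

Run:
```python
from h import *
import pickle
sy()
im=eyes.get_image('wrist')
cv2.imwrite('pics/w13.png',im); pickle.dump(eyes.camera_model('wrist'),open('w13.pkl','wb'))
a=eyes.get_image('scene');b=eyes.get_image('side')
cv2.imwrite('pics/scene13.png',a)
cv2.imwrite('pics/d13.png',np.hstack([cv2.resize(a[230:330,330:430],None,fx=4,fy=4,interpolation=cv2.INTER_CUBIC),cv2.resize(b[190:290,220:320],None,fx=4,fy=4,interpolation=cv2.INTER_CUBIC)]))
```

```text
t27.73 pos [0.5922 0.1125 0.2036] F [ 0.41 -0.51 -0.  ] T [-0.03 -0.1  -0.01] gap 0.0856 rot
 [[-0.156  0.988 -0.001]
 [ 0.988  0.156  0.001]
 [ 0.002 -0.001 -1.   ]]
stand frame s=0.1066 y=-0.0035 jaw yaw 8.97 tilt vec [-0.0015  0.0014 -1.    ] Faxial 0.57 Flat 0.32 Fz -0.00
```

View pics/w13.png

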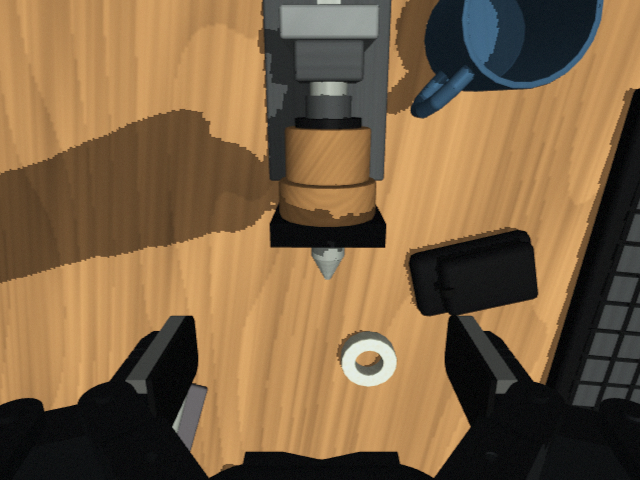

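View pics/d13.png

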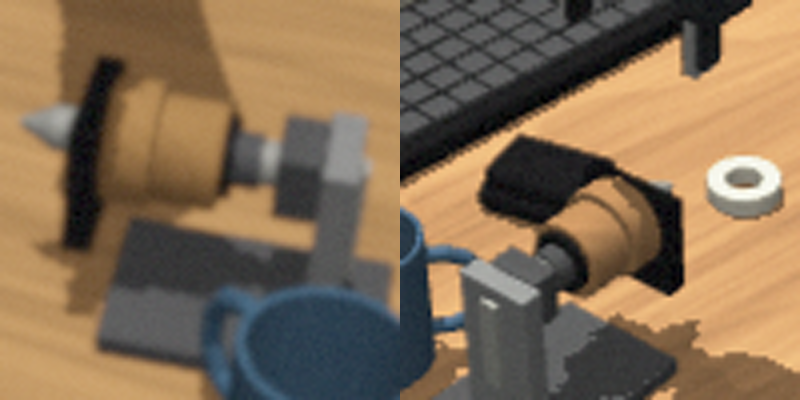

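View pics/scene13.png

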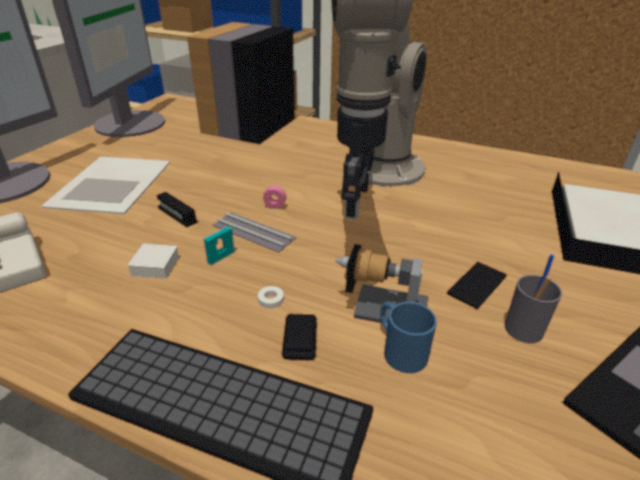

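Run:
```python
from h import *
import pickle
A=eyes.camera_model('scene');m=pickle.load(open('w13.pkl','rb'))
def box(s,z):
    c=o+d*s; return [np.r_[c+d*a+n*b,z+e] for a in(-.007,.007) for b in(-.033,.033) for e in(-.032,.032)]
q=proj(A,box(.103,.0806)); print(((q-[330,230])*4).round(0).tolist())
print(proj(m,box(.103,.0806)).round(0).tolist())
f=lambda u,z:((atz(m,u,z)[:2]-o)@d).round(4)
print('cap top outer edge s',f((328,247),.1126),'y',[((atz(m,u,.1126)[:2]-o)@n).round(4) for u in((271,247),(385,247))])
print('narrow inner top',f((328,187),.1201),'wide inner top',f((328,130),.1161))
```

```text
[[114.0, 166.0], [123.0, 57.0], [87.0, 253.0], [95.0, 141.0], [86.0, 161.0], [93.0, 53.0], [57.0, 247.0], [63.0, 136.0]]
[[282.0, 201.0], [272.0, 226.0], [375.0, 201.0], [389.0, 227.0], [282.0, 220.0], [272.0, 250.0], [375.0, 220.0], [387.0, 250.0]]
cap top outer edge s 0.1082 y [np.float64(-0.0337), np.float64(0.0315)]
narrow inner top 0.072 wide inner top 0.0428
```

Run:
```python
from h import *
print(r.close_job()); st()
```

```text
the job is handed in; nothing more can be done
None
the job is handed in; nothing more can be done
```

The tape stand is loaded and the job was handed in at about 28 s of the 72 s allowed; the interface gave no verdict.

**What I did:** I threaded the wide roll first, then the narrow roll. For each I felt for the rod's height by moving gently down and up on the nose. The rod centre came out at about 92.6 mm from the wide roll and the cap, against about 93 mm by camera. I then pushed the cap in to 100 mm along the rod, lowered it until the slot landed on the neck, and let the spring seat it against the head.

**Forces:** The highest wrist force I read was about 16 N, as the cap seated. The limit is 25 N on the stand, and the readings come only at the end of each short move.

**Last checks:**
- **Positions:** The cameras put the wide roll at about 58 mm, the narrow roll at about 83 mm and the cap at about 101–103 mm along the rod, all inside their windows.
- **Cap:** It sits within about 1 mm of the rod's plane, is lowered, and matches its expected upright outline. While still gripped it stopped at 103 mm against the head.
- **Surroundings:** The gripper is clear above the stand, and the other things on the desk look unmoved.

**Disagreements:**
- The final camera positions read 1–2 mm lower than the seated geometry predicts (59, 85 and 103 mm), within the calibration error.
- The narrow roll's feel gave a rod height about 1 mm lower, because the roll's position in the grip was less certain.
- My first grasp of the wide roll was 9 mm off centre, so I released it and gripped it again before lifting.

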